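# Load a freshly lacquered tube into the curing box

## Robot

A 6-joint arm with a two-finger parallel gripper is mounted at the origin on a cart in front of the work surface, level with it; the furniture and walls round the work are solid. World frame = base frame: x ahead of the robot, y to its left, z up, the work surface at z = 0. Lengths are in mm, angles in rad, forces in N, time in s.
With the tool pointing down it reaches from about 300 to 775 mm from the base axis. Payload 14.6 kg.
Tool frame: the origin (TCP) lies on the mounting face of the last link; the fingertips stand 199 mm ahead of it and the grasp point (between the pads) lies 180 mm ahead of it; z points along the fingers, y is the line along which they close (so a half turn about z gives the same grasp; the last joint's range is limited). The gripper opens to 94 mm and grips with 3 to 60 N. Pads are 16 mm wide; open, the fingers measure 119 mm over their backs; the gripper's body (75 mm by 177 mm) begins 78 mm behind the grasp point.
Start: joints at [-1.324, 0.3, 1.521, -0, 1.321, -0.067], TCP at [169.765, -523.136, 404.646] pointing down, gripper open.
Joint ranges: [-3.03, 3.03], [-0.79, 2.21], [0.23, 2.52], [-1.04, 4.18], [0, 3.07], [-2.55, 2.55]. Speed limits (rad/s): [2.22, 2.22, 2.57, 3.14, 3.14, 3.14].

## Interface

Orientations are given as a unit quaternion [x, y, z, w].
In Python, from workcell import env gives the robot as it stands. The module is installed in compiled form; this text tells all that it offers.
- The arm moves only by the shell command python3 -m creep 'ROWS' [FORCE]. ROWS is JSON, a list of rows, each a list of 3 entries, a list of its own where there are three numbers: the turn, a rotation vector about the tool's x, y, z in degrees, then the shift along the tool's x, y, z in mm, then the closure, from -1 (fully open) to 1 (shut). A call has 1 to 10 rows; each row shifts and turns the commanded pose from where the row before left it, along the tool's axes as they then stand; what a row does not reach is not made up. A row lasts 1/10 s, in which the tool goes at most 50 mm and 8.59 degrees, less where a joint would pass 70% of its speed; a pose out of reach is approached as far as the arm can. A call with a gripper value outside its range is refused whole. The fingers move at their own pace and stop on an object; FORCE is the grip in N (left out, the last holds). Time passes only in rows, so rows that do not move let the fingers close. It gives the time, the measured TCP pose, the force, the opening and the grip force at its end, in the units of the state.
- env.state(): the state, without advancing time (a new reading comes with each control period).
- env.camera(name): name is "scene" or "top" or "wrist"; returns the picture (480x640x3 uint8, red, green, blue); there is no depth.
- env.camera_info(name): a dict with "fx", "fy", "cx", "cy" (pixels), "world_to_cam" (4x4, takes a point from world to camera coordinates). Camera axes: x right, y down, z forward; pixel columns grow to the right and rows downward; lengths in mm; the calibration is good to about 2 mm. A picture is of the moment at which its call begins: read the wrist's pose just before it. camera_info takes no time and is no camera call; for the wrist camera it gives the pose at the moment of the call.
- env.finish_job(): hands the job in; it is judged then, once.
The state is a dict: "clock": time; "q": joint angles; "qd": joint speeds; "tau": joint torques, N m; "tcp_pos": TCP position; "ee_rot": TCP orientation; "ft_force": force on the tool from outside, world axes, zero at the start; "wrist_torque": the same for the moment, N m; "gripper_width": finger opening in mm; "grip_force": force on a finger pad.
Only numpy, scipy, OpenCV 4.12 (cv2) and the standard library are available. Lean on these libraries where they do the work, as an engineer would, in place of code of your own. Each camera call takes 0.05 s, during which the arm holds its last target. There are 200 camera calls.

## Task

Put the freshly lacquered tube away to cure. Take its carrier by the wing grip, leaving the bare carrier standing, and lower it through the keyhole port in the curing box's sloping lid: nothing may touch the port's rim and the wet lacquer may touch nothing at all. Set the T-foot in the slot of the rail below until the collar seats, slide it along into the narrow end of the port until you feel it press firmly against the stop, without shoving the stop away, then turn it a quarter turn so that the foot locks across the slot, and let go.

Things in the scene. Friction and masses are not known exactly. Their poses are not given: they have to be found in the camera images.
- carrier: steel work carrier that holds the wet tube, 175 mm long overall, 0.2 to 0.33 kg, standing upright in one of the stand's two holes. Origin: on its axis at the underside of its collar; z runs along the axis to the grip. Collar: disc 46 mm across, z 0 to 6 mm; spindle above it 12 mm across, neck below it 16 mm. A half turn about z changes nothing
- carrier_grip (a point): middle of the carrier's grip, a flat wooden wing on top: 14 mm thick (carrier x), 44 mm wide (carrier y), 34 mm high, at carrier z 140 mm. Its width shows which way the T-foot lies
- carrier_foot (a point): middle of the underside of the T-foot, at carrier z -17.5 mm. Foot: 18 mm (x) by 30 mm (y) by 8 mm high, 9.5 mm below the collar. It enters the slot with its 30 mm along it and is held under the lips once turned across it, either way round
- lacquered_tube: the wet tube, near black, 40 mm across and 60 mm long, fixed round the carrier's spindle from carrier z 10.5 to 70.5 mm (its frame is the carrier's). Must touch nothing
- bare_carrier: the same carrier without a tube, in the other hole of the stand; to be left standing
- stand: wooden stand block 164 x 66 x 30 mm, fixed, on the work table. Two holes 37 mm across, 100 mm apart along its x axis, in which the carriers stand with their collars on top. Origin: centre of its underside, z up
- curing_box: plywood box 200 (x) x 220 (y) mm, fixed, on the right-hand desk, whose top lies 4 mm below the work table; closed all round; 85 mm high at its front (-x, towards the robot), 178 mm at its back. Its milky clear lid slopes at 25 degrees, rising away from the robot. Origin: centre of its underside, z up
- port_rim: black rubber edging, 9 mm thick, of the keyhole port in the lid; its frame is the rail's, its mid plane at z 84 mm there. A narrow slot for the spindle, clear from x -15 to 15 mm, runs from the left (+y) side of the wide opening to y 61 mm
- port_centre (a point): centre of the port's wide opening, 60 x 60 mm clear with corners cut by 10 mm; in the rail's frame at x 0, y -35, z 84 mm. Axes as the rail's
- rail: aluminium T-slot rail fixed in the box parallel to the lid, y -100 to 100 mm, 54 mm wide. Origin: middle of the slot on top of the lips; x up the slope, y along the slot to the left, z square out through the lid, 25 degrees off vertical. Slot 22 mm wide, lead-in 28 mm at the top; lips 8 mm thick; channel below 38 mm wide, 12 mm deep. Seated: collar on the lips, carrier origin at x 0, z 0
- stop_block: steel stop clamped on the rail to the left, at rail y 43 to 65 mm, different each time: block 50 (x) x 18 (y) x 14 mm. Origin: on the face that meets the collar, level with the lips; axes as the rail's. Touching it, the carrier's axis is 23 mm to its right (-y). It slips if pushed with 25 N or more
There are look-alikes about, which are no part of the job. Leave any pink or red look-alike of the carrier alone.

How it is judged:
By the outcome, as a careful person would: the job done as asked, in the order asked, and still so for the second after the job is handed in, with the robot touching nothing.
It also fails if it takes over 53 s, if anything falls off the work surface, if the arm or the gripper's body presses on something with over 40 N, if the wrist force passes 120 N, or if a joint passes its speed limit or range.

## Working session

There is one attempt and no reset: what is moved stays moved. The work goes in short steps, Python scripts to look and compute and a shell command to move; the robot and the scene stay as the last step left them, time stands still between calls to the robot, and variables do not carry over. Pictures are saved under pics/ and viewed, at most 10 in all, crops included, and the job is handed in when it is done.

```bash
mkdir -p pics; cat > h.py <<'E'
from workcell import env
import numpy as np, cv2, json
from scipy.spatial.transform import Rotation as R
def snap(n,f):
    inf=env.camera_info(n); im=env.camera(n)
    cv2.imwrite(f'pics/{f}.png',im[:,:,::-1]); json.dump({k:np.array(v).tolist() for k,v in inf.items()},open(f'pics/{f}.json','w')); return im
def load(f):
    d=json.load(open(f'pics/{f}.json')); d['T']=np.array(d['world_to_cam']); return d
def proj(d,P):
    P=np.atleast_2d(P); c=P@d['T'][:3,:3].T+d['T'][:3,3]
    return np.c_[d['fx']*c[:,0]/c[:,2]+d['cx'],d['fy']*c[:,1]/c[:,2]+d['cy']]
def ray(d,u,v):
    r=np.array([(u-d['cx'])/d['fx'],(v-d['cy'])/d['fy'],1]); Rm=d['T'][:3,:3]
    return -Rm.T@d['T'][:3,3], Rm.T@r
def atz(d,u,v,z):
    o,r=ray(d,u,v); return o+r*(z-o[2])/r[2]
E
python3 - <<'E'
from h import *
for n in ['scene','top','wrist']:
    snap(n,n+'0'); d=load(n+'0'); print(n,d['fx'],d['cx'],d['cy'],ray(d,320,240))
print(env.state())
E
```

```text
scene 587.0367807997371 320.250080554993 242.2649157275447 (array([ 153.42153884,  528.53033618, 1001.59321161]), array([ 0.34203464, -0.57964486, -0.73962099]))
top 462.28477158564164 321.95611788940323 245.61498884023683 (array([ 425.94308852, -145.49054179,  954.91531569]), array([ 0.14803627, -0.02088444, -0.98884505]))
wrist 340.0187605855494 319.54002921533987 242.53771236383247 (array([ 244.16028904, -498.43384797,  383.92022343]), array([-0.24862268, -0.08056343, -0.96527397]))
{'clock': 0.15, 'q': array([-1.32363445e+00,  3.00316187e-01,  1.52143142e+00, -7.45085850e-06,
        1.32066741e+00, -6.65932675e-02]), 'qd': array([ 1.76807326e-03, -7.14169060e-05, -1.74943433e-03, -1.80409498e-03,
       -1.99248499e-04, -1.31385017e-03]), 'tau': array([ 6.60425321e-04, -5.31949890e+01, -3.52820706e+01,  7.08288839e-02,
        2.35270540e-02, -7.38962513e-05]), 'tcp_pos': array([ 169.74192853, -523.12485664,  404.23454394]), 'ee_rot': array([ 9.87719702e-01,  1.56235787e-01, -4.06673343e-05, -4.09182461e-04]), 'ft_force': array([-0.5576445 , -0.53947711, -0.19320605]), 'wrist_torque': array([-0.05581684, -0.00745534,  0.01388643]), 'grip_force': 0.0, 'gripper_width': 93.85018089314092}
```

View pics/scene0.png

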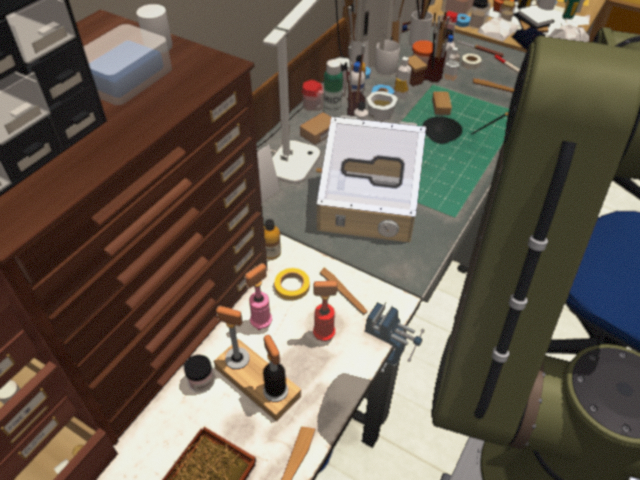

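View pics/top0.png

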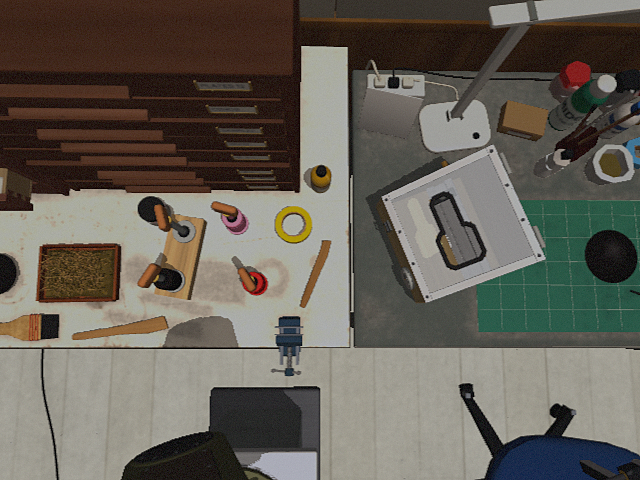

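Candidates: near-black tube carrier at scene (274,375) / top (170,278); bare carrier at scene (235,350) / top (183,232); pink one at scene (260,305), red one at (325,318). I choose the black one standing in the stand. The box is at top (465,225). Next, close crops.

```bash
python3 - <<'E'
import cv2,numpy as np
s=cv2.imread('pics/scene0.png');t=cv2.imread('pics/top0.png')
a=cv2.resize(s[300:420,205:305],None,fx=4,fy=4,interpolation=cv2.INTER_CUBIC)
b=cv2.resize(t[190:310,125:225],None,fx=4,fy=4,interpolation=cv2.INTER_CUBIC)
cv2.imwrite('pics/c1.png',np.hstack([a,b]))
E
```

```text
(no output)
```

View pics/c1.png

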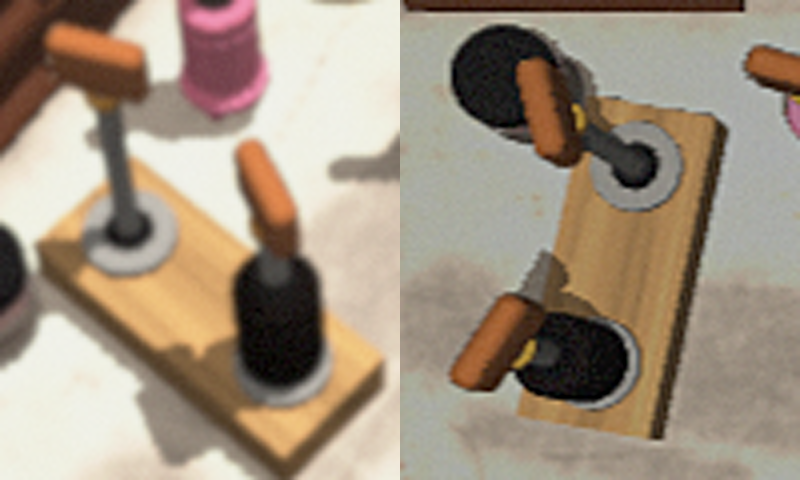

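View pics/wrist0.png

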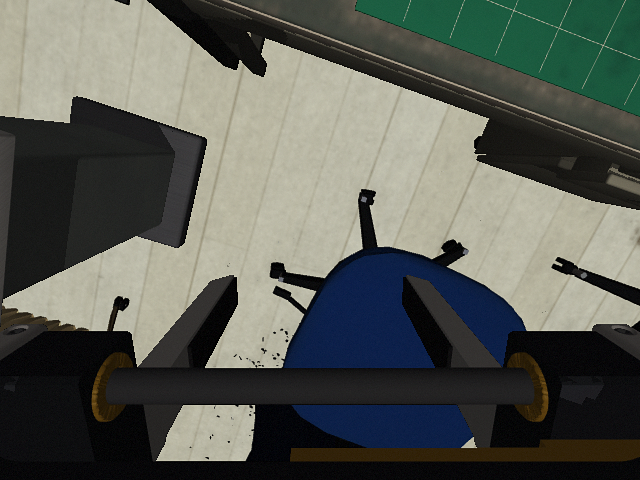

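```bash
python3 - <<'E'
import cv2,numpy as np
s=cv2.imread('pics/scene0.png');t=cv2.imread('pics/top0.png')
a=cv2.resize(s[110:245,312:432],(400,450),interpolation=cv2.INTER_CUBIC)
b=cv2.resize(t[140:309,365:549],(400,367),interpolation=cv2.INTER_CUBIC)
c=np.zeros((450,800,3),np.uint8);c[:,:400]=a;c[:367,400:]=b
cv2.imwrite('pics/c2.png',c)
E
```

```text
(no output)
```

View pics/c2.png

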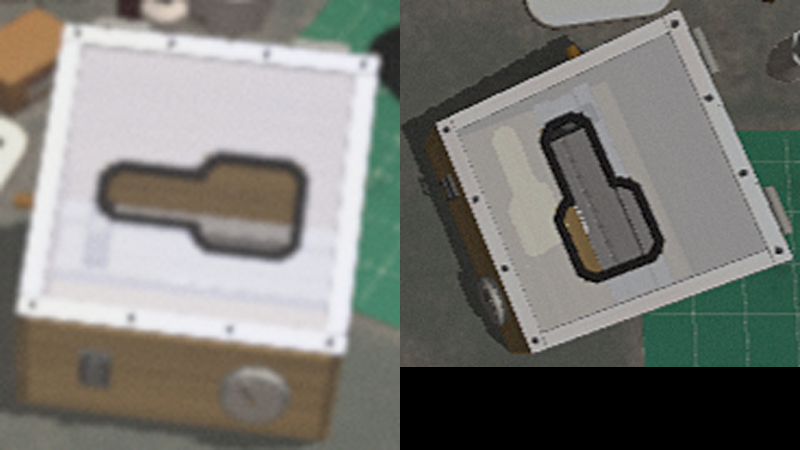

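```bash
cat > fit.py <<'E'
from h import *
from scipy.optimize import least_squares
S,T=load('scene0'),load('top0')
sc=lambda p:np.array(p)/3.3333+[312,110]
tc=lambda p:(np.array(p)-[400,0])/2.1739+[365,140]
h=np.array([[-100,110,81],[-100,-110,81],[100,-110,174],[100,110,174]],float)
us=sc([[16,312],[343,352],[380,57],[64,25]]);ut=tc([[437,122],[529,352],[792,258],[676,12]])
def W(p,P):
    return R.from_euler('z',p[2]).apply(P)+[p[0],p[1],0]
f=lambda p:np.r_[(proj(S,W(p,h))-us).ravel(),(proj(T,W(p,h))-ut).ravel()]
r=least_squares(f,[600,-450,-1.1]);print('box',r.x,np.degrees(r.x[2]));print(np.round(r.fun.reshape(-1,2),1))
b=r.x
# triangulate port pts
def tri(a,c):
    o1,r1=ray(S,*a);o2,r2=ray(T,*c)
    A=[];B=[]
    for o,d in((o1,r1),(o2,r2)):
        d=d/np.linalg.norm(d);M=np.eye(3)-np.outer(d,d);A.append(M);B.append(M@o)
    return np.linalg.lstsq(np.vstack(A),np.hstack(B),rcond=None)[0]
Rr=R.from_euler('z',b[2])*R.from_euler('y',-25,degrees=True)
for n,a,c in(('wide',sc([249,206]),tc([608,230])),('end',sc([98,190]),tc([562,113]))):
    p=tri(a,c);print(n,p,Rr.inv().apply(p-[b[0],b[1],-4+131.5]), proj(S,p)-a,proj(T,p)-c)
s4=lambda p:np.array(p)/4+[205,300]
t4=lambda p:(np.array(p)-[400,0])/4+[125,190]
for n,a,c in(('bare',s4([131,234]),t4([639,166])),('black',s4([281,364]),t4([597,366])),('grip',s4([267,197]),t4([497,343])),('bgrip',s4([97,64]),t4([548,112]))):
    p=tri(a,c);print(n,p,proj(S,p)-a,proj(T,p)-c)
for n,q in(('bare',[639,166]),('black',[597,366])): print(n,atz(T,*t4(q),36))
for a,c,z in(([456,378],[515,297],187),):
    d=atz(T,*t4(c),z)-atz(T,*t4(a),z);print('wing',d,np.degrees(np.arctan2(d[1],d[0])))
E
python3 fit.py
```

```text
box [ 576.92817593 -415.95881054   -1.19756538] -68.61544174105661
[[-0.4  0.2]
 [-0.3  0.6]
 [-0.9  0.2]
 [ 0.  -0.5]
 [-0.8  0.4]
 [ 1.   0.8]
 [-0.3  0.8]
 [ 1.  -1. ]]
wide [ 541.16233784 -422.28577892  118.84042579] [-10.13958297 -35.61048366  -4.82661778] [[-0.20433752 -0.02375932]] [[0.10273759 0.23334377]]
end [ 642.47588338 -388.88229636  112.38443271] [ -7.5772084   70.90781464 -13.14487287] [[-0.92819384 -0.21309568]] [[0.40691257 1.09605215]]
bare [579.86422238 107.3152137   29.05631308] [[-0.35398396 -0.10385801]] [[0.13040501 0.32296336]]
black [480.75569869 125.079571    27.0632614 ] [[0.45889784 0.10853283]] [[-0.15989652 -0.4007693 ]]
grip [480.85110657 125.22021132 169.69191685] [[-0.23212668 -0.05992278]] [[0.08771123 0.21670823]]
bgrip [579.92509709 108.64287169 169.79590746] [[-0.19564495 -0.06361583]] [[0.08004492 0.19162293]]
bare [579.36301913 105.70509533  36.        ]
black [479.44013869 122.12610919  36.        ]
wing [ 33.44810179 -22.32297491   0.        ] -33.71880473401397
```

Estimates agree between the two views. The black carrier is at about (481,125), with its wing along −34°. The box yaw is about −68.6°. I'll look at the port from nearer first.

```bash
python3 -m creep '[[[0,0,0],[34,1,-5],-1],[[0,0,0],[34,1,-5],-1],[[0,0,0],[34,2,-5],-1],[[0,0,0],[34,1,-5],-1],[[0,0,0],[34,1,-5],-1],[[0,0,0],[34,2,-5],-1],[[0,0,0],[34,1,-5],-1],[[0,0,0],[34,1,-5],-1],[[0,0,0],[34,2,-5],-1],[[0,0,0],[34,1,-1],-1]]'; python3 -m creep '[[[0,0,0],[0,0,0],-1],[[0,0,0],[0,0,0],-1]]'; python3 -c "
from h import *
im=snap('wrist','w1');print(env.state()['q'])
cv2.imwrite('pics/w1v.png',im[:,:,::-1])"
```

```text
clock: 1.15
tcp_pos: [498.5, -430.0, 451.0]
ee_rot: [0.988, 0.156, 0.0, 0.0]
ft_force: [-0.5, -0.4, 0.1]
gripper_width: 93.8
grip_force: 0.0
clock: 1.35
tcp_pos: [497.5, -430.4, 449.9]
ee_rot: [0.988, 0.157, -0.0, -0.0]
ft_force: [-0.3, -0.7, 0.6]
gripper_width: 93.8
grip_force: 0.0
[-7.69920908e-01  5.24005376e-01  1.10496117e+00 -1.81385473e-04
  1.51345310e+00  4.87108664e-01]
```

View pics/w1.png

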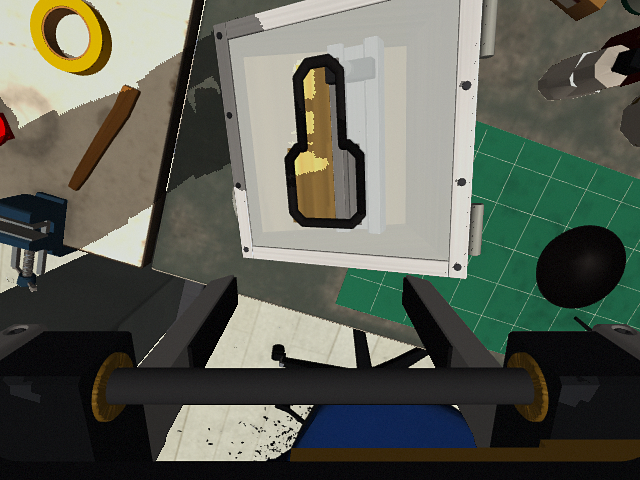

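```bash
python3 - <<'E'
import cv2,numpy as np
s=cv2.imread('pics/w1.png')
a=cv2.resize(s[30:130,265:395],(780,600),interpolation=cv2.INTER_CUBIC)
b=cv2.resize(s[30:240,270:400],(364,588),interpolation=cv2.INTER_CUBIC)
c=cv2.resize(s[30:180,280:400],(400,500),interpolation=cv2.INTER_CUBIC)
o=np.zeros((590,790,3),np.uint8);o[:588,:364]=b;o[:500,380:780]=c
cv2.imwrite('pics/c3.png',o)
E
```

```text
(no output)
```

View pics/c3.png

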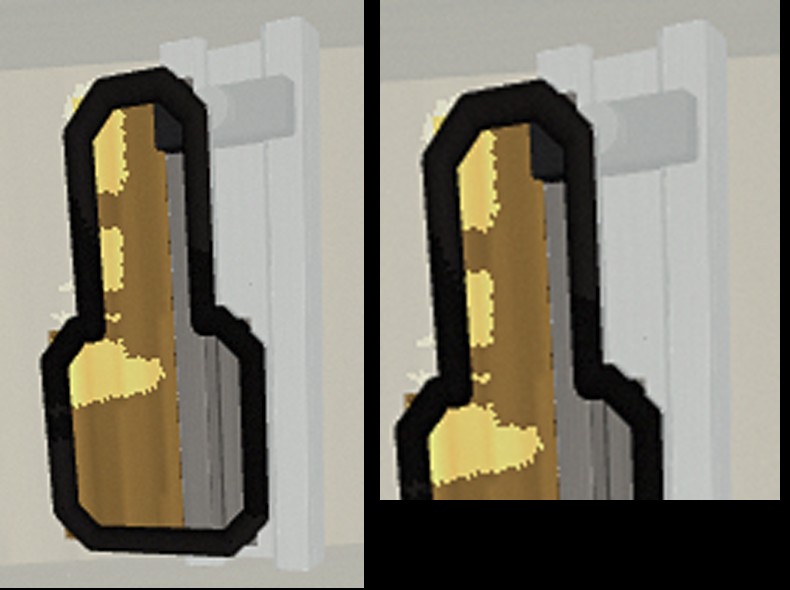

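```bash
cat > fit2.py <<'E'
from h import *
from scipy.optimize import least_squares
S,T,Wc=load('scene0'),load('top0'),load('w1')
k=lambda p:np.array(p,float)/2.8+[270,30]
# (axis,'x'/'y', fn(w), z, pixel)
E=[]
for ax,fn,z,pts in [(0,lambda w:-15-w,88.5,[(64,135),(77,315)]),(0,lambda w:15+w,88.5,[(208,125),(214,300)]),
 (0,lambda w:-30-w,88.5,[(42,365),(55,515)]),(0,lambda w:30+w,88.5,[(265,350),(268,515)]),
 (1,lambda w:-65-w,88.5,[(95,550),(222,556)]),(1,lambda w:61+w,88.5,[(100,82),(162,68)]),
 (0,lambda w:-11,0,[(205,45)]),(0,lambda w:11,0,[(265.7,50),(270,210)]),(0,lambda w:-27,0,[(161,45)])]:
    for q in pts:E.append((ax,fn,z,k(q)))
def Rr(y):return R.from_euler('z',y)*R.from_euler('y',-25,degrees=True)
def f(p):
    Q=Rr(p[3]);o=[]
    for ax,fn,z,q in E:
        a=np.zeros((2,3));a[:,2]=z;a[:,ax]=fn(p[4]);a[:,1-ax]=[-60,60]
        u=proj(Wc,Q.apply(a)+p[:3]);d=u[1]-u[0];n=np.array([-d[1],d[0]])/np.linalg.norm(d);o.append((q-u[0])@n)
    w=Q.apply([0,-35,86])+p[:3]
    o+=list(.7*(proj(S,w)[0]-(np.array([249,206])/3.3333+[312,110])))+list(.7*(proj(T,w)[0]-(np.array([208,230])/2.1739+[365,140])))
    return np.array(o)
r=least_squares(f,[586,-442,43,-1.2,8]);p=r.x;Q=Rr(p[3])
if __name__=='__main__':
    print(p,np.degrees(p[3]));print(np.round(r.fun,1))
    d=lambda q:(Q.inv().apply(atq(q)))
    for q in[(155,152),(185,152),(293,137),(295,78)]:
        o,v=ray(Wc,*k(q));o=Q.inv().apply(o-p[:3]);v=Q.inv().apply(v);print(q,[np.round((o+v*(z-o[2])/v[2])[:2],1) for z in(0,14)])
    c=Q.apply([[0,-35,84],[0,0,0]])+p[:3];print('port',c[0],'rail',c[1])
    b=np.array([[-100,110,81],[-100,-110,81],[100,-110,174]]);ub=np.array([[213,28],[243,258],[467,278]])
    g=lambda s:np.ravel(proj(Wc,R.from_euler('z',s[2]).apply(b)+[s[0],s[1],0])-ub)
    s=least_squares(g,[577,-416,-1.2]);print('box',s.x,np.degrees(s.x[2]),np.round(s.fun,1))
    print('rail in box',R.from_euler('z',-s.x[2]).apply(p[:3]-[s.x[0],s.x[1],-4]))
E
python3 fit2.py
```

```text
[ 587.69924243 -441.30203205   45.10173594   -1.19692922    7.92123489] -68.5789925793416
[-0.7 -0.7 -0.2 -0.2 -0.1  0.1  0.2 -0.  -0.3 -0.4  0.6 -0.3  0.2  1.2
  1.5 -1.  -0.5 -0.7 -0.2 -0.3]
(155, 152) [array([-32.7,  63.4]), array([-26.6,  60.9])]
(185, 152) [array([-20.3,  61.9]), array([-14.7,  59.4])]
(293, 137) [array([21.8, 61.7]), array([25.8, 59.3])]
(295, 78) [array([22.8, 80.8]), array([26.8, 77.6])]
port [ 542.15175391 -421.03699807  121.23159005] rail [ 587.69924243 -441.30203205   45.10173594]
box [ 576.64134369 -414.72215175   -1.18539113] -67.91790900498218 [-0.2 -0.4  1.1  0.2 -0.6  0.2]
rail in box [28.78719178  0.25446196 49.10173594]
```

```bash
python3 -m creep '[[[0,0,0],[13,-44,1],-1],[[0,0,0],[13,-45,1],-1],[[0,0,0],[13,-44,1],-1],[[0,0,0],[13,-45,1],-1],[[0,0,0],[13,-44,1],-1],[[0,0,0],[13,-45,1],-1],[[0,0,0],[13,-44,1],-1],[[0,0,0],[13,-45,1],-1],[[0,0,0],[13,-44,1],-1],[[0,0,0],[13,-45,1],-1]]'; python3 -m creep '[[[0,0,0],[13,-44,1],-1],[[0,0,0],[13,-44,1],-1],[[0,0,-8.5],[0,0,0],-1],[[0,0,-8.5],[0,0,0],-1],[[0,0,-8.5],[0,0,0],-1],[[0,0,-8.5],[0,0,0],-1],[[0,0,-8.5],[0,0,0],-1],[[0,0,-8.5],[0,0,0],-1],[[0,0,-8.5],[0,0,0],-1],[[0,0,-8.5],[0,0,0],-1]]';python3 -m creep '[[[0,0,-8.5],[0,0,0],-1],[[0,0,-8.5],[0,0,0],-1],[[0,0,-8.5],[0,0,0],-1],[[0,0,-8.5],[0,0,0],-1],[[0,0,-8.5],[0,0,0],-1],[[0,0,-8.5],[0,0,0],-1],[[0,0,-8.5],[0,0,0],-1],[[0,0,0],[0,0,0],-1],[[0,0,0],[0,0,0],-1]]'; python3 -c "
from h import *
im=snap('wrist','w2');s=env.state();print(s['q'],R.from_quat(s['ee_rot']).as_matrix())
"
```

```text
clock: 2.4
tcp_pos: [482.5, 33.7, 440.9]
ee_rot: [0.988, 0.155, 0.0, 0.0]
ft_force: [1.2, -1.2, 0.0]
gripper_width: 93.9
grip_force: 0.0
clock: 3.4
tcp_pos: [480.7, 123.5, 438.8]
ee_rot: [0.73, 0.684, 0.0, 0.0]
ft_force: [-0.0, -0.6, -0.9]
gripper_width: 93.9
grip_force: 0.0
clock: 4.3
tcp_pos: [480.9, 123.9, 438.8]
ee_rot: [0.299, 0.954, 0.0, 0.0]
ft_force: [0.1, -0.1, -0.7]
gripper_width: 93.9
grip_force: 0.0
[ 1.78726930e-01  1.54284226e-01  1.61928626e+00 -4.53527743e-05
  1.36782590e+00 -7.84504525e-01] [[-8.21045791e-01  5.70862303e-01  2.01035717e-04]
 [ 5.70862313e-01  8.21045809e-01 -8.82280644e-06]
 [-1.70096140e-04  1.07519786e-04 -9.99999980e-01]]
```

View pics/w2.png

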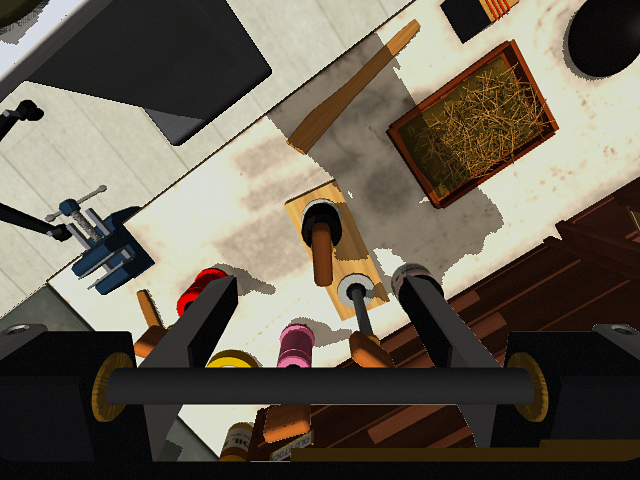

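The wrist view shows the wing end-on at (322,222)–(323,287), well centred between the fingers. The black tube is behind it at (322,215) and the bare carrier is at (355,290).

```bash
python3 - <<'E'
from h import *
d=load('w2');im=cv2.imread('pics/w2.png')
cv2.imwrite('pics/c4.png',cv2.resize(im[185:305,260:400],(700,600),interpolation=cv2.INTER_CUBIC))
M=np.array([[-.821,.571,0],[.571,.821,0],[0,0,-1]]);t=np.array([480.9,123.9,438.8])
for c in[(0,0),(22,7),(22,-7),(-22,7),(-22,-7)]:
    P=t+M@[c[0],c[1],438.8-187];Pb=t+M@[c[0],c[1],438.8-153]
    print(c,(proj(d,P)[0]-[260,185])*5,(proj(d,Pb)[0]-[260,185])*5)
print(proj(d,[480.9,123.9,36])-[260,185])
E
```

```text
(0, 0) [292.58587611 381.80021538] [293.19000206 314.89855874]
(22, 7) [342.57605581 232.77138193] [337.14609276 182.44715011]
(22, -7) [242.60826968 232.68938135] [249.27123464 182.37446523]
(-22, 7) [340.21318808 523.89882148] [335.28286154 441.91300778]
(-22, -7) [244.94531218 523.82446317] [251.06038103 441.84632781]
[[58.89843951 34.13836336]]
```

View pics/c4.png

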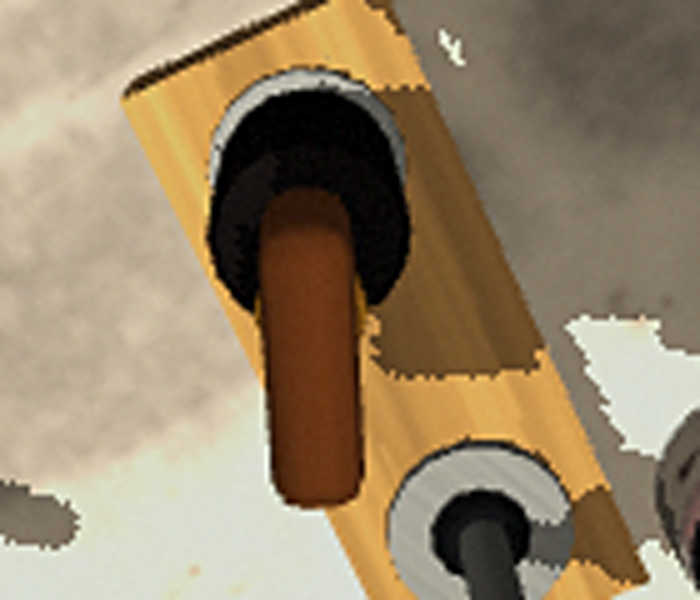

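```bash
python3 -m creep '[[[0,0,-2],[1.5,2.3,15],-1],[[0,0,0],[0,0,20],-0.5],[[0,0,0],[0,0,20],-0.5],[[0,0,0],[0,0,17],-0.5],[[0,0,0],[0,0,10],-0.5],[[0,0,0],[0,0,5],-0.5],[[0,0,0],[0,0,0],-0.5],[[0,0,0],[0,0,0],0.2],[[0,0,0],[0,0,0],0.5],[[0,0,0],[0,0,0],0.6]]' 20;  python3 -m creep '[[[0,0,0],[0,0,0],0.8],[[0,0,0],[0,0,0],0.9],[[0,0,0],[0,0,0],1],[[0,0,0],[0,0,0],1],[[0,0,0],[0,0,0],1]]' 55
```

```text
clock: 5.35
tcp_pos: [481.1, 127.3, 352.2]
ee_rot: [0.28, 0.96, 0.0, 0.0]
ft_force: [-0.5, -0.2, -0.8]
gripper_width: 50.1
grip_force: 0.0
clock: 5.85
tcp_pos: [481.2, 127.3, 351.9]
ee_rot: [0.28, 0.96, 0.0, 0.0]
ft_force: [-0.3, -0.7, 3.1]
gripper_width: 13.5
grip_force: 91.0
```

```bash
python3 -m creep '[[[0,0,0],[0,0,-4],1],[[0,0,0],[0,0,-8],1],[[0,0,0],[0,0,-10],1],[[0,0,0],[0,0,-20],1],[[0,0,0],[0,0,-25],1],[[0,0,0],[0,0,-30],1],[[0,0,0],[0,0,-35],1],[[0,0,0],[0,0,-30],1],[[0,0,0],[0,0,-25],1],[[0,0,0],[0,0,-13],1]]' 55; python3 - <<'E'
from h import *
s=env.state();print(s['q'],s['ft_force'],s['grip_force'],s['gripper_width'])
M=R.from_quat(s['ee_rot']).as_matrix();print(M,M.T@(np.array([472,-243,535])-s['tcp_pos']))
from fit2 import p,Q
r=Q.as_matrix();G=np.c_[r[:,1],r[:,0],-r[:,2]];print(G,np.degrees(R.from_matrix(M.T@G).as_rotvec()),np.degrees((R.from_matrix(M).inv()*R.from_matrix(G)).as_euler('ZYX')))
E
```

```text
clock: 6.85
tcp_pos: [480.6, 127.2, 554.5]
ee_rot: [0.28, 0.96, 0.001, 0.001]
ft_force: [-0.1, 0.4, -3.4]
gripper_width: 13.5
grip_force: 90.6
[ 1.85155201e-01  1.09808767e-01  1.40758661e+00  2.46983968e-05
  1.62097822e+00 -8.18090778e-01] [-0.06896566  0.43014567 -3.35145766] 90.61724950675853 13.533697404935621
[[-8.43217362e-01  5.37563483e-01  3.15949290e-03]
 [ 5.37567708e-01  8.43220362e-01  6.16870801e-04]
 [-2.33254153e-03  2.21859752e-03 -9.99994819e-01]] [-191.77687339 -316.83811711   19.1988068 ]
[[ 0.93092197  0.33100004  0.15434785]
 [ 0.36521813 -0.84370183 -0.39342463]
 [ 0.          0.42261826 -0.90630779]] [-13.73521775 -27.47664639 123.63729214] [126.06077371  -0.18142932 -24.96678859]
```

```bash
python3 -m creep '[[[0,0,0],[-8,-13,0],1],[[0,0,0],[-16,-26,2],1],[[0,0,0],[-24,-40,2],1],[[0,0,0],[-24,-40,2],1],[[0,0,0],[-24,-40,3],1],[[0,0,0],[-24,-40,3],1],[[0,0,0],[-24,-40,3],1],[[0,0,0],[-24,-40,2],1],[[0,0,0],[-16,-25,2],1],[[0,0,0],[-8,-13,0],1]]' 55; python3 -m creep '[[[0,0,5],[0,0,0],1],[[0,0,8],[0,0,0],1],[[0,0,8],[0,0,0],1],[[0,0,8],[0,0,0],1],[[0,0,8],[0,0,0],1],[[0,0,8],[0,0,0],1],[[0,0,8],[0,0,0],1],[[0,0,8],[0,0,0],1],[[0,0,8],[0,0,0],1],[[0,0,8],[0,0,0],1]]';python3 -m creep '[[[0,0,8],[0,0,0],1],[[0,0,8],[0,0,0],1],[[0,0,8],[0,0,0],1],[[0,0,8],[0,0,0],1],[[0,0,8],[0,0,0],1],[[0,0,6],[0,0,0],1],[[0,0,3],[0,0,0],1],[[-3,0,0],[0,0,0],1],[[-5,0,0],[0,0,0],1],[[-5,0,0],[0,0,0],1]]';python3 -m creep '[[[-5,0,0],[0,0,0],1],[[-5,0,0],[0,0,0],1],[[-2,0,0],[0,0,0],1],[[0,0,0],[0,0,0],1],[[0,0,0],[0,0,0],1]]'; cat > where.py <<'E'
from h import *
from fit2 import p,Q
s=env.state();M=R.from_quat(s['ee_rot']).as_matrix();r=Q.as_matrix();G=np.c_[r[:,1],r[:,0],-r[:,2]]
print('clock',s['clock'],'turn left',np.round(np.degrees(R.from_matrix(M.T@G).as_rotvec()),2))
o=s['tcp_pos']+M@[0,0,322]
print('carrier origin in rail',np.round(r.T@(o-p[:3]),1),'grip',s['gripper_width'],s['grip_force'])
print('F rail',np.round(r.T@s['ft_force'],1),'q',np.round(s['q'],2))
E
python3 where.py; python3 -c "
from h import *
snap('wrist','w3');snap('scene','s3')
a=cv2.imread('pics/w3.png');b=cv2.imread('pics/s3.png')
cv2.imwrite('pics/c5.png',np.vstack([cv2.resize(a,(400,300)),cv2.resize(b[60:285,250:550],(400,300))]))"
```

```text
clock: 7.85
tcp_pos: [472.3, -245.5, 531.7]
ee_rot: [0.281, 0.96, 0.0, -0.001]
ft_force: [0.8, 1.0, -3.4]
gripper_width: 13.6
grip_force: 67.8
clock: 8.85
tcp_pos: [472.7, -242.5, 532.6]
ee_rot: [0.818, 0.575, -0.0, -0.0]
ft_force: [0.1, -0.5, -3.0]
gripper_width: 13.6
grip_force: 67.8
clock: 9.85
tcp_pos: [472.7, -242.6, 532.6]
ee_rot: [0.976, 0.186, 0.021, 0.113]
ft_force: [-0.9, 0.0, -3.2]
gripper_width: 13.8
grip_force: 67.8
clock: 10.35
tcp_pos: [472.6, -243.0, 532.6]
ee_rot: [0.959, 0.182, 0.04, 0.212]
ft_force: [-0.5, -0.4, -2.8]
gripper_width: 14.0
grip_force: 67.8
clock 10.35 turn left [-0.13 -0.02  0.06]
carrier origin in rail [-2.000e-01 -3.450e+01  2.156e+02] grip 13.990760800055606 67.8280708193779
F rail [-1.  -0.6 -2.6] q [-0.51  0.14  1.43 -0.29  1.23  0.74]
```

View pics/c5.png

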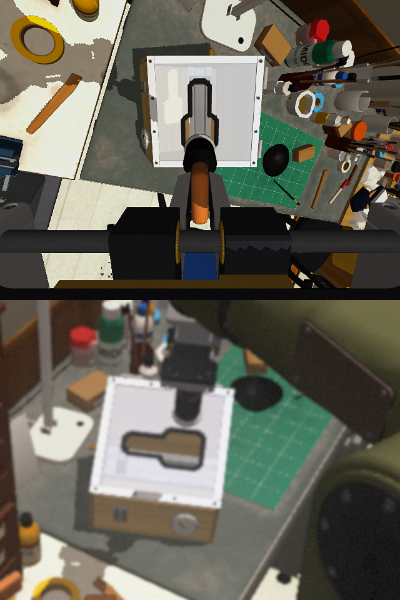

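```bash
cat > chk.py <<'E'
from h import *
from fit2 import p,Q
import sys
r=Q.as_matrix()
s=env.state();M=R.from_quat(s['ee_rot']).as_matrix();t=s['tcp_pos']
th=np.linspace(0,2*np.pi,60)
def cyl(z0,z1,rad,pitch=0,dx=0,dy=0):
    P=np.vstack([np.c_[rad*np.cos(th),rad*np.sin(th),np.full(60,z-142)] for z in(z0,z1)]) # about grasp pt z=142
    P=P*[1,1,-1]  # carrier z = -tool z
    return t+(R.from_euler('y',pitch,degrees=True).apply(P)+[dx,dy,180])@M.T
def mask(d,P,sh=(480,640)):
    m=np.zeros(sh,np.uint8);cv2.fillConvexPoly(m,cv2.convexHull(np.round(proj(d,P)*16).astype(np.int32)),1,shift=4);return m
def rows(f,dark):
    d=load(f);c=mask(d,cyl(10.5,70.5,20));k=mask(d,cyl(0,6,23))
    for name,m in(('tube',c),('collar',k)):
        ys=np.where(m.any(1))[0];print(f,name,'rows',ys[0],ys[-1],'cols',np.where(m.any(0))[0][[0,-1]])
    print('axis',proj(d,cyl(0,0,0)[:1]),proj(d,cyl(70,70,0)[:1]),'pitch+3 bottom',proj(d,cyl(0,0,0,3)[:1]))
if __name__=='__main__':
    for f in('s3','w3'):
        rows(f,0)
    im=cv2.cvtColor(cv2.imread('pics/s3.png'),cv2.COLOR_BGR2GRAY).astype(int)
    for y in range(112,166,3): print(y,' '.join('%3d'%v for v in im[y,366:418:2]))
E
python3 chk.py
```

```text
s3 tube rows 119 151 cols [379 401]
s3 collar rows 133 155 cols [377 400]
axis [[388.61733897 144.58469827]] [[390.37465257 128.08945338]] pitch+3 bottom [[385.02129825 144.13522508]]
w3 tube rows 218 287 cols [293 349]
w3 collar rows 212 263 cols [295 346]
axis [[320.73064632 236.764502  ]] [[320.90975331 261.23818598]] pitch+3 bottom [[320.75157776 228.92517699]]
112 209 131  77  49  50  54  53  46  45  52  47  48  45  46  45  45  46  47  45  43  45  42  43  56  99 101
115 147 103  62  50  52  52  51  56  68  50  53  48  48  50  51  46  48  41  43  51  56  54  46  75 106 105
118 120 115  84  46  41  42  46  46  48  47  49  45  47  50  47  46  57  62  45  48  48  47  47  80 109 115
121 228 219 135  77  73  67  71  65  63  57  54  48  47  47  45  43  39  37  40  38  43  43  49 101 116 106
124 237 236 167 106 112 110  87  85  81  82  79  81  83  81  83  80  79  76  73  70  65  62  87 163 177 153
127 205 205 206 199 181 182 186 197 118  62  64  69  74  79  75  80  79  80  86 124 107  82 155 235 237 234
130 216 215 215 214 216 216 216 195  96  52  48  41  47  46  44  45  53  60 137 179 
[... 511 characters left out ...]
  43  42  41  80 174 210 216 213 215 213 214 213 209
148 213 215 211 217 215 211 202 137 103  70  49  43  49  48  45  76 160 186 210 215 212 214 214 215 215 222
151 214 217 216 217 216 215 215 197 133 112 108  95  88  92 110 145 168 204 216 212 213 216 212 214 209 219
154 216 214 215 217 210 200 190 196 196 181 142 124 124 131 158 194 214 215 215 214 214 214 215 215 211 221
157 215 217 215 193 115  74  59  62  68  71  79  88 104 117 127 139 153 186 211 214 215 216 213 213 217 235
160 124 129 125  79  62  83  95  94  94  90  86  81  75  73  67  65  58  71 123 203 214 216 213 215 208 235
163  74  72  66  65  89 108 108 105 106 104 108 105 108 107 108 108 102  74  61 145 211 216 214 214 215 236
```

```bash
python3 - <<'E'
from chk import *
d=load('w3');im=cv2.cvtColor(cv2.imread('pics/w3.png'),cv2.COLOR_BGR2GRAY).astype(int)
m=mask(d,cyl(10.5,70.5,20))
def edges(y,lo,hi,th=60):
    x=np.where(im[y,lo:hi]<th)[0]+lo; g=np.split(x,np.where(np.diff(x)>2)[0]+1); return [(a[0],a[-1]) for a in g if len(a)>2]
for y in(125,135,145,155,165,175,185,195,205,215,225,235,245,255,265): 
    print(y,edges(y,260,380),'predtube',np.where(m[y])[0][[0,-1]] if m[y].any() else '')
pts=[[sx*X,Y,88.5] for Y,X in((50,15),(50,23),(10,15),(10,23),(-35,30),(-35,38)) for sx in(-1,1)]
print(np.c_[pts,proj(d,np.array(pts)@r.T+p[:3])].round(1))
E
```

```text
125 [(np.int64(317), np.int64(327))] predtube 
135 [(np.int64(301), np.int64(310)), (np.int64(328), np.int64(337))] predtube 
145 [(np.int64(300), np.int64(306)), (np.int64(332), np.int64(338))] predtube 
155 [(np.int64(301), np.int64(306)), (np.int64(332), np.int64(338))] predtube 
165 [(np.int64(301), np.int64(306)), (np.int64(332), np.int64(338))] predtube 
175 [(np.int64(301), np.int64(307)), (np.int64(332), np.int64(337))] predtube 
185 [(np.int64(295), np.int64(307)), (np.int64(332), np.int64(346))] predtube 
195 [(np.int64(289), np.int64(295)), (np.int64(343), np.int64(349))] predtube 
205 [(np.int64(290), np.int64(295)), (np.int64(343), np.int64(349))] predtube 
215 [(np.int64(290), np.int64(296)), (np.int64(312), np.int64(314)), (np.int64(343), np.int64(349))] predtube 
225 [(np.int64(290), np.int64(296)), (np.int64(305), np.int64(334)), (np.int64(343), np.int64(348))] predtube [304 338]
235 [(np.int64(298), np.int64(340))] predtube [299 343]
245 [(np.int64(296), np.int64(343))] predtube [296 345]
255 [(np.int64(294), np.int64(345))] predtube [294 348]
265 [(np.int64(294), np.int64(346))] predtube [293 348]
[[-15.   50.   88.5 308.4 142.7]
 [ 15.   50.   88.5 333.2 142.8]
 [-23.   50.   88.5 301.8 142.7]
 [ 23.   50.   88.5 339.8 142.8]
 [-15.   10.   88.5 308.6 176.3]
 [ 15.   10.   88.5 332.7 176.3]
 [-23.   10.   88.5 302.2 176.2]
 [ 23.   10.   88.5 339.2 176.3]
 [-30.  -35.   88.5 297.1 212. ]
 [ 30.  -35.   88.5 344.  212.1]
 [-38.  -35.   88.5 290.8 212. ]
 [ 38.  -35.   88.5 350.3 212.1]]
```

```bash
python3 -m creep '[[[0,0,0],[1.5,0,10],1],[[0,0,0],[0,0,25],1],[[0,0,0],[0,0,25],1],[[0,0,0],[0,0,20],1],[[0,0,0],[0,0,15],1],[[0,0,0],[0,0,5],1],[[0,0,0],[0,0,0],1],[[0,0,0],[0,0,0],1]]' 55; python3 where.py; python3 - <<'E'
from chk import *
snap('wrist','w4');d=load('w4');im=cv2.cvtColor(cv2.imread('pics/w4.png'),cv2.COLOR_BGR2GRAY).astype(int)
m=mask(d,cyl(10.5,70.5,20));k=mask(d,cyl(0,6,23))
ys=np.where(m.any(1))[0];print('tube',ys[0],ys[-1]);ys=np.where(k.any(1))[0];print('collar',ys[0],ys[-1])
for y in range(170,262,7):
    x=np.where(im[y,260:380]<60)[0]+260; g=np.split(x,np.where(np.diff(x)>2)[0]+1)
    print(y,[(int(a[0]),int(a[-1])) for a in g if len(a)>2],np.where(m[y])[0][[0,-1]] if m[y].any() else '')
print('col320',im[150:270:3,320])
print(proj(d,np.array([[0,61,88.5],[0,-65,88.5],[30,-35,88.5],[-30,-35,88.5]])@r.T+p[:3]))
E
```

```text
clock: 11.25
tcp_pos: [489.5, -281.8, 442.8]
ee_rot: [0.959, 0.182, 0.041, 0.213]
ft_force: [0.0, 0.6, -2.9]
gripper_width: 14.0
grip_force: 67.8
clock 11.25 turn left [ 0.05 -0.06  0.04]
carrier origin in rail [  1.3 -32.8 116.4] grip 13.958568239999622 67.82820962369442
F rail [-1.7  0.2 -2.4] q [-0.56  0.26  1.5  -0.3   1.04  0.75]
tube 218 287
collar 212 263
170 [(293, 301), (333, 341)] 
177 [(293, 301), (333, 341)] 
184 [(293, 301), (333, 341)] 
191 [(294, 301), (333, 341)] 
198 [(285, 301), (334, 352)] 
205 [(279, 290), (345, 355)] 
212 [(279, 287), (347, 356)] 
219 [(279, 287), (347, 355)] [312 330]
226 [(279, 287), (303, 335), (347, 355)] [302 338]
233 [(280, 287), (299, 340), (347, 355)] [299 342]
240 [(280, 288), (297, 342), (347, 355)] [297 344]
247 [(280, 287), (295, 344), (347, 355)] [295 346]
254 [(280, 291), (294, 354)] [293 347]
261 [(286, 350)] [293 348]
col320 [143 141 140 138 140 139 137 138 136 138 135 136 136 133 135 135 133 134
 134 133 133 137 187 101   0   0   2   4   0   3  11  11  11  10   7   8
  15  38  39  38]
[[319.0391092  130.64706433]
 [318.83452815 260.31732572]
 [348.93086107 231.83364115]
 [288.82507049 231.71450043]]
```

```bash
python3 -m creep '[[[0,0,0],[0,-1.7,3],1],[[0,0,0],[0,0,10],1],[[0,0,0],[0,0,15],1],[[0,0,0],[0,0,18],1],[[0,0,0],[0,0,18],1],[[0,0,0],[0,0,15],1],[[0,0,0],[0,0,10],1],[[0,0,0],[0,0,3],1],[[0,0,0],[0,0,0],1],[[0,0,0],[0,0,0],1]]' 55; python3 where.py
```

```text
clock: 12.3
tcp_pos: [503.2, -316.6, 358.6]
ee_rot: [0.959, 0.182, 0.041, 0.213]
ft_force: [0.0, -0.1, -3.1]
gripper_width: 13.6
grip_force: 67.8
clock 12.3 turn left [ 0.05 -0.06  0.05]
carrier origin in rail [ -0.4 -32.8  24.2] grip 13.64512321624379 67.82575942575932
F rail [-1.2  0.  -2.8] q [-0.59  0.39  1.52 -0.31  0.88  0.76]
```

Force is unchanged at the weight only. Lowering into the slot gently.

```bash
python3 -m creep '[[[0,0,0],[0,0,3],1],[[0,0,0],[0,0,3],1],[[0,0,0],[0,0,3],1],[[0,0,0],[0,0,3],1],[[0,0,0],[0,0,0],1]]' 55; python3 where.py;  python3 -m creep '[[[0,0,0],[0,0,2],1],[[0,0,0],[0,0,2],1],[[0,0,0],[0,0,2],1],[[0,0,0],[0,0,0],1]]' 55; python3 where.py
```

```text
clock: 12.8
tcp_pos: [505.0, -321.6, 346.5]
ee_rot: [0.959, 0.182, 0.04, 0.212]
ft_force: [0.0, -1.1, -2.9]
gripper_width: 13.8
grip_force: 67.8
clock 12.8 turn left [-0.03  0.    0.06]
carrier origin in rail [ -1.2 -33.3  11.1] grip 13.776017633533126 67.82701604068279
F rail [-0.3 -0.4 -3.1] q [-0.6   0.41  1.52 -0.32  0.86  0.76]
clock: 13.2
tcp_pos: [505.9, -323.9, 341.3]
ee_rot: [0.959, 0.182, 0.04, 0.213]
ft_force: [1.0, -0.1, -3.4]
gripper_width: 13.9
grip_force: 67.8
clock 13.2 turn left [-0.02 -0.01  0.05]
carrier origin in rail [ -1.1 -33.2   5.3] grip 13.940503096971138 67.82719284296036
F rail [-1.   0.9 -3.2] q [-0.6   0.42  1.52 -0.32  0.85  0.76]
```

```bash
python3 -m creep '[[[0,0,0],[0,0,1.5],1],[[0,0,0],[0,0,1.5],1],[[0,0,0],[0,0,0],1]]' 55; python3 where.py;  python3 -m creep '[[[0,0,0],[0,0,1],1],[[0,0,0],[0,0,1],1],[[0,0,0],[0,0,0],1]]' 55; python3 where.py
```

```text
clock: 13.5
tcp_pos: [506.4, -325.0, 338.7]
ee_rot: [0.959, 0.182, 0.04, 0.213]
ft_force: [0.5, 0.5, -2.5]
gripper_width: 13.4
grip_force: 67.8
clock 13.5 turn left [-0.01 -0.01  0.05]
carrier origin in rail [ -1.  -33.2   2.4] grip 13.390261654864531 67.82636046409607
F rail [-1.3  0.6 -2.1] q [-0.6   0.43  1.52 -0.32  0.85  0.76]
clock: 13.8
tcp_pos: [506.7, -325.8, 336.9]
ee_rot: [0.959, 0.182, 0.04, 0.213]
ft_force: [-1.0, 0.1, -2.9]
gripper_width: 13.5
grip_force: 67.8
clock 13.8 turn left [-0.01 -0.02  0.05]
carrier origin in rail [ -1.  -33.1   0.4] grip 13.465600514096057 67.82586917281151
F rail [-1.7 -0.8 -2.5] q [-0.6   0.43  1.52 -0.32  0.85  0.76]
```

```bash
python3 -m creep '[[[0,0,0],[0,0,0.7],1],[[0,0,0],[0,0,0],1]]' 55; python3 where.py;  python3 -m creep '[[[0,0,0],[0,0,0.8],1],[[0,0,0],[0,0,0],1]]' 55; python3 where.py; python3 -m creep '[[[0,0,0],[0,0,0.8],1],[[0,0,0],[0,0,0],1]]' 55; python3 where.py
```

```text
clock: 14.0
tcp_pos: [506.8, -326.0, 336.7]
ee_rot: [0.959, 0.182, 0.04, 0.213]
ft_force: [-1.6, 2.3, 0.2]
gripper_width: 14.1
grip_force: 68.0
clock 14.0 turn left [ 0.01 -0.03  0.05]
carrier origin in rail [ -0.7 -33.    0.2] grip 14.102218686696144 67.96217769384384
F rail [-2.4 -0.7  1.3] q [-0.6   0.43  1.52 -0.32  0.84  0.76]
clock: 14.2
tcp_pos: [507.0, -326.0, 336.8]
ee_rot: [0.959, 0.182, 0.041, 0.213]
ft_force: [-5.6, 7.8, 9.7]
gripper_width: 13.9
grip_force: 68.2
clock 14.2 turn left [ 0.03 -0.05  0.04]
carrier origin in rail [ -0.6 -32.8   0.2] grip 13.871487837975549 68.23328035301529
F rail [-4.3 -2.4 12.7] q [-0.6   0.43  1.52 -0.32  0.84  0.76]
clock: 14.4
tcp_pos: [507.1, -326.1, 336.8]
ee_rot: [0.959, 0.182, 0.041, 0.213]
ft_force: [-8.6, 13.5, 16.4]
gripper_width: 13.7
grip_force: 68.2
clock 14.4 turn left [ 0.05 -0.07  0.03]
carrier origin in rail [ -0.3 -32.6   0.1] grip 13.736531148106655 68.18889813730493
F rail [-7.3 -3.1 21.5] q [-0.6   0.43  1.52 -0.32  0.84  0.76]
```

```bash
python3 -m creep '[[[0,0,0],[0,0,-1],1],[[0,0,0],[5,0,0],1],[[0,0,0],[10,0,0],1],[[0,0,0],[10,0,0],1],[[0,0,0],[5,0,0],1],[[0,0,0],[0,0,0],1]]' 55; python3 where.py
```

```text
clock: 15.0
tcp_pos: [535.1, -314.9, 337.1]
ee_rot: [0.959, 0.182, 0.04, 0.213]
ft_force: [-6.6, 7.2, 10.0]
gripper_width: 13.5
grip_force: 61.1
clock 15.0 turn left [ 0.06 -0.03  0.07]
carrier origin in rail [-0.3 -2.7  0.5] grip 13.51961171590326 61.05718885548413
F rail [-4.1 -3.5 12.9] q [-0.56  0.47  1.46 -0.33  0.87  0.81]
```

```bash
python3 -m creep '[[[0,0,0],[5,-0.2,-0.3],1],[[0,0,0],[10,0,-0.2],1],[[0,0,0],[8,0,-0.2],1],[[0,0,0],[4,0,0],1],[[0,0,0],[0,0,0],1]]' 55; python3 where.py
```

```text
clock: 15.5
tcp_pos: [560.1, -304.8, 337.1]
ee_rot: [0.959, 0.182, 0.041, 0.213]
ft_force: [-2.1, 3.8, 4.2]
gripper_width: 13.8
grip_force: 60.5
clock 15.5 turn left [ 0.06 -0.06  0.06]
carrier origin in rail [-0.6 24.5  0.6] grip 13.752466770632056 60.51492093130946
F rail [-2.1 -0.5  5.7] q [-0.53  0.51  1.41 -0.34  0.9   0.84]
```

```bash
python3 -m creep '[[[0,0,0],[3,0,0],1],[[0,0,0],[3,0,0],1],[[0,0,0],[2,0,0],1],[[0,0,0],[0,0,0],1]]' 55; python3 where.py;python3 -m creep '[[[0,0,0],[1,0,0],1],[[0,0,0],[1,0,0],1],[[0,0,0],[0,0,0],1]]' 55; python3 where.py|grep -v clock
```

```text
clock: 15.9
tcp_pos: [567.2, -302.1, 337.1]
ee_rot: [0.959, 0.182, 0.04, 0.213]
ft_force: [-4.2, 3.4, 4.9]
gripper_width: 13.5
grip_force: 60.6
clock 15.9 turn left [ 0.04 -0.02  0.05]
carrier origin in rail [-0.6 31.8  0.6] grip 13.50822094628713 60.55015665013343
F rail [-2.2 -2.7  6.4] q [-0.52  0.52  1.39 -0.34  0.91  0.85]
clock: 16.2
tcp_pos: [568.9, -301.5, 337.1]
ee_rot: [0.959, 0.182, 0.04, 0.213]
ft_force: [-5.2, 3.1, 5.9]
gripper_width: 14.0
grip_force: 60.6
carrier origin in rail [-0.6 33.5  0.6] grip 14.021939092653493 60.566711076535285
F rail [-1.8 -3.7  7.4] q [-0.51  0.52  1.39 -0.34  0.91  0.85]
```

```bash
python3 -m creep '[[[0,0,0],[1,0,0],1],[[0,0,0],[0,0,0],1]]' 55|grep clock; python3 where.py|grep -v clock;python3 -m creep '[[[0,0,0],[1,0,0],1],[[0,0,0],[0,0,0],1]]' 55|grep clock; python3 where.py|grep -v clock
```

```text
clock: 16.4
carrier origin in rail [-0.6 34.5  0.6] grip 13.848457528184237 60.56772640440613
F rail [-1.5 -4.   5.9] q [-0.51  0.52  1.38 -0.34  0.92  0.85]
clock: 16.6
carrier origin in rail [-0.5 35.5  0.6] grip 13.61799036293944 60.5680822301656
F rail [-1.8 -4.3  7.3] q [-0.51  0.52  1.38 -0.34  0.92  0.85]
```

```bash
for i in 1; do :; done; python3 -m creep '[[[0,0,0],[1,0,0],1],[[0,0,0],[0,0,0],1]]' 55|grep clock; python3 where.py|grep -v clock;python3 -m creep '[[[0,0,0],[1,0,0],1],[[0,0,0],[0,0,0],1]]' 55|grep clock; python3 where.py|grep -v clock;python3 -m creep '[[[0,0,0],[0.7,0,0],1],[[0,0,0],[0,0,0],1]]' 55|grep clock; python3 where.py|grep -v clock
```

```text
clock: 16.8
carrier origin in rail [-0.6 36.5  0.6] grip 13.577269808617954 60.567629020661116
F rail [-0.5 -4.   7.8] q [-0.51  0.53  1.38 -0.34  0.92  0.85]
clock: 17.0
carrier origin in rail [-0.6 37.5  0.6] grip 13.58999471756537 60.568165462464094
F rail [-1.5 -4.2  6.5] q [-0.51  0.53  1.38 -0.34  0.92  0.85]
clock: 17.2
carrier origin in rail [-0.5 38.1  0.6] grip 13.767776592476281 60.57194191496819
F rail [-1.1 -4.3  6.5] q [-0.51  0.53  1.38 -0.34  0.92  0.85]
```

```bash
python3 -m creep '[[[0,0,0],[0.7,0,0],1],[[0,0,0],[0,0,0],1]]' 55|grep clock; python3 where.py|grep -v clock;python3 -m creep '[[[0,0,0],[0.7,0,0],1],[[0,0,0],[0,0,0],1]]' 55|grep clock; python3 where.py|grep -v clock
```

```text
clock: 17.4
carrier origin in rail [-0.5 38.8  0.6] grip 13.37198930637362 60.57188245933503
F rail [-1.1 -5.2  8. ] q [-0.51  0.53  1.37 -0.35  0.92  0.85]
clock: 17.6
carrier origin in rail [-0.6 39.5  0.6] grip 13.829318188630685 60.572201907634735
F rail [-0.2 -4.4  6.6] q [-0.51  0.53  1.37 -0.35  0.92  0.86]
```

```bash
python3 -m creep '[[[0,0,0],[0.7,0,0],1],[[0,0,0],[0,0,0],1]]' 55|grep clock; python3 where.py|grep -v clock;python3 -m creep '[[[0,0,0],[0.7,0,0],1],[[0,0,0],[0,0,0],1]]' 55|grep clock; python3 where.py|grep -v clock
```

```text
clock: 17.8
carrier origin in rail [-0.5 40.3  0.6] grip 13.738504647778877 60.572381084784865
F rail [-1.3 -4.1  7.3] q [-0.51  0.53  1.37 -0.35  0.92  0.86]
clock: 18.0
carrier origin in rail [-0.6 40.9  0.6] grip 13.792241652481696 60.57285902090371
F rail [-1.5 -5.6  7.1] q [-0.51  0.53  1.37 -0.35  0.92  0.86]
```

```bash
python3 -m creep '[[[0,0,0],[0.5,0,0],1],[[0,0,0],[0,0,0],1]]' 55|grep clock; python3 where.py|grep -v clock;python3 -m creep '[[[0,0,0],[0.5,0,0],1],[[0,0,0],[0,0,0],1]]' 55|grep clock; python3 where.py|grep -v clock
```

```text
clock: 18.2
carrier origin in rail [-0.5 41.4  0.6] grip 13.762379158309642 60.575695247389376
F rail [-2.1 -4.   7.8] q [-0.5   0.53  1.37 -0.35  0.92  0.86]
clock: 18.4
carrier origin in rail [-0.6 41.9  0.6] grip 13.894000994938244 60.57542072609067
F rail [-1.4 -4.4  7.3] q [-0.5   0.53  1.37 -0.35  0.92  0.86]
```

```bash
python3 -m creep '[[[0,0,0],[0.5,0,0],1],[[0,0,0],[0,0,0],1]]' 55|grep clock; python3 where.py|grep -v clock;python3 -m creep '[[[0,0,0],[0.5,0,0],1],[[0,0,0],[0,0,0],1]]' 55|grep clock; python3 where.py|grep -v clock
```

```text
clock: 18.6
carrier origin in rail [-0.6 42.4  0.6] grip 13.656219574632118 60.575902867130935
F rail [-1.2 -3.9  7.7] q [-0.5   0.54  1.37 -0.35  0.92  0.86]
clock: 18.8
carrier origin in rail [-0.6 42.9  0.6] grip 13.499355470209755 60.576001117005944
F rail [-1.4 -3.9  6.9] q [-0.5   0.54  1.37 -0.35  0.92  0.86]
```

```bash
python3 -m creep '[[[0,0,0],[0.5,0,0],1],[[0,0,0],[0,0,0],1]]' 55|grep clock; python3 where.py|grep -v clock;python3 -m creep '[[[0,0,0],[0.5,0,0],1],[[0,0,0],[0,0,0],1]]' 55|grep clock; python3 where.py|grep -v clock
```

```text
clock: 19.0
carrier origin in rail [-0.6 43.4  0.6] grip 13.738860665542855 60.5761083913967
F rail [-1.  -4.2  7. ] q [-0.5   0.54  1.36 -0.35  0.93  0.86]
clock: 19.2
carrier origin in rail [-0.6 43.9  0.6] grip 13.74435439591764 60.57654103729874
F rail [-1.9 -4.6  6.9] q [-0.5   0.54  1.36 -0.35  0.93  0.86]
```

```bash
python3 -m creep '[[[0,0,0],[0.5,0,0],1],[[0,0,0],[0,0,0],1]]' 55|grep clock; python3 where.py|grep -v clock;python3 -m creep '[[[0,0,0],[0.5,0,0],1],[[0,0,0],[0,0,0],1]]' 55|grep clock; python3 where.py|grep -v clock
```

```text
clock: 19.4
carrier origin in rail [-0.6 44.4  0.6] grip 13.588463453302163 60.5762213235721
F rail [-1.5 -4.   6.4] q [-0.5   0.54  1.36 -0.35  0.93  0.86]
clock: 19.6
carrier origin in rail [-0.6 44.9  0.6] grip 13.642073516700384 60.5762826371938
F rail [-1.7 -4.7  7.6] q [-0.5   0.54  1.36 -0.35  0.93  0.86]
```

```bash
cat > wing.py <<'E'
from chk import *
def orange(f):
    im=cv2.imread(f'pics/{f}.png').astype(int);b,g,rr=im[...,0],im[...,1],im[...,2]
    m=((rr>50)&(rr>1.7*g)&(g>1.2*b)).astype(np.uint8);m[:, :290]=0;m[:,350:]=0;m[:230]=0;m[365:]=0
    ys,xs=np.where(m);return m.sum(),ys.min(),ys.max(),ys.mean().round(1),xs.mean().round(1),[int(m[y].sum()) for y in range(255,365,10)]
import sys
n=sys.argv[1];snap('wrist','w'+n);snap('scene','s'+n)
for f in('w3','w4','w'+n):print(f,orange(f))
d=load('w'+n)
for pt in(0,-3,-6):
    print(pt,'wing top ctr/ends',proj(d,cyl(157,157,0,pt)[:1]),proj(d,cyl(70.5,70.5,0,pt)[:1]))
S=load('s'+n);im=cv2.cvtColor(cv2.imread(f'pics/s{n}.png'),cv2.COLOR_BGR2GRAY).astype(int)
for z in(80,90,100,110,120): print(z,[proj(S,cyl(z,z,0,pt)[:1]).round(1).tolist() for pt in(0,-3,-6)])
u=proj(S,cyl(100,100,0)[:1])[0].astype(int)
for y in range(u[1]-18,u[1]+26,3):print(y,im[y,u[0]-18:u[0]+20:2],u[0]-18)
E
python3 wing.py 5
```

```text
w3 (np.uint64(2575), np.int64(260), np.int64(358), np.float64(309.9), np.float64(319.6), [0, 21, 25, 29, 28, 28, 28, 28, 28, 28, 21])
w4 (np.uint64(2582), np.int64(260), np.int64(358), np.float64(309.8), np.float64(319.6), [0, 21, 25, 29, 28, 28, 28, 28, 28, 28, 20])
w5 (np.uint64(2383), np.int64(265), np.int64(355), np.float64(311.0), np.float64(319.5), [0, 2, 26, 28, 28, 28, 28, 28, 28, 28, 10])
0 wing top ctr/ends [[320.7034159  320.17679191]] [[320.40929871 261.36042075]]
-3 wing top ctr/ends [[320.70716409 318.655125  ]] [[320.39868207 266.33155936]]
-6 wing top ctr/ends [[320.71069629 317.09223344]] [[320.38859234 271.34725263]]
80 [[[351.1, 167.9]], [[352.5, 168.0]], [[353.9, 168.2]]]
90 [[[351.0, 166.0]], [[352.2, 166.2]], [[353.4, 166.3]]]
100 [[[351.0, 164.2]], [[351.9, 164.3]], [[352.9, 164.4]]]
110 [[[350.9, 162.3]], [[351.6, 162.4]], [[352.4, 162.4]]]
120 [[[350.8, 160.4]], [[351.4, 160.4]], [[351.9, 160.5]]]
146 [188  63  68  79  81  83  82  84  86  84  84  84  90 109  75  71  74 161
 218] 332
149 [192  87  61  51  53  55  57  63  62  55  62  64  71  71  74  70  80 187

[... 360 characters left out ...]
 59 57 56 56 55 54 53 54 59 56 68 87 79] 332
167 [57 54 62 69 58 62 57 53 55 55 58 55 59 64 55 53 41 62 94] 332
170 [60 57 56 51 54 51 54 52 56 58 56 55 55 53 58 60 48 48 70] 332
173 [158 139 120 108 100  96  82  76  75  71  67  61  62  60  83  95  51  45
  46] 332
176 [226 225 226 222 221 217 187 152 136 126 111  99  96  91  85  66  55  55
  55] 332
179 [232 232 228 221 221 222 217 228 228 228 226 210 200 194 188 186 180 167
 120] 332
182 [231 232 228 214 212 213 219 229 231 230 232 228 210 202 198 202 200 199
 190] 332
185 [229 230 225 214 215 211 218 230 231 232 229 231 225 204 201 202 198 201
 198] 332
188 [230 232 224 210 212 212 221 229 231 231 230 230 227 223 215 211 211 215
 220] 332
```

```bash
python3 - <<'E'
from chk import *
d=load('w5')
for pt in np.arange(-8,5):
    P=np.array([[sx*22,sy*7,z-142] for sx in(-1,1) for sy in(-1,1) for z in(123,157)])*[1,1,-1]
    u=proj(d,t+(R.from_euler('y',pt,degrees=True).apply(P)+[0,0,180])@M.T);print(pt,u[:,1].min().round(1),u[:,1].max().round(1))
print(R.from_quat(s['ee_rot']).inv().apply(s['ft_force']),R.from_quat(s['ee_rot']).inv().apply(s['wrist_torque']))
E
```

```text
-8 257.4 360.2
-7 256.9 360.3
-6 256.5 360.4
-5 256.1 360.5
-4 255.6 360.6
-3 255.2 360.7
-2 254.8 360.7
-1 254.5 360.7
0 254.1 360.7
1 253.7 360.7
2 253.4 360.7
3 253.0 360.6
4 252.7 360.5
[-4.70535363 -1.39328666 -6.92288636] [ 0.62374537 -1.54602022  0.0466143 ]
```

```bash
python3 - <<'E'
from chk import *
d=load('w5');im=cv2.imread('pics/w5.png').astype(int)
print('rim end in/out rows',proj(d,np.array([[0,61,88.5],[0,69,88.5],[0,61,79.5]])@r.T+p[:3])[:,1])
print('stop face y60 z0,z14; y62',proj(d,np.array([[0,60,0],[0,60,14],[0,62,14],[0,80,14]])@r.T+p[:3])[:,1])
for pt in(0,-3,-6,-9):
    m=mask(d,cyl(10.5,70.5,20,pt));k=mask(d,cyl(0,6,23,pt));print(pt,'tube top row',np.where(m.any(1))[0][0],'collar',np.where(k.any(1))[0][0])
for x in(312,318,324):print(x,[(y,*im[y,x][::-1]) for y in range(176,268,3)])
E
```

```text
rim end in/out rows [246.62240866 234.79409203 242.92554479]
stop face y60 z0,z14; y62 [220.38537403 223.70112079 221.44190725 200.73235613]
0 tube top row 218 collar 212
-3 tube top row 225 collar 220
-6 tube top row 233 collar 228
-9 tube top row 240 collar 236
312 [(176, np.int64(134), np.int64(131), np.int64(124)), (179, np.int64(122), np.int64(118), np.int64(115)), (182, np.int64(233), np.int64(236), np.int64(232)), (185, np.int64(235), np.int64(238), np.int64(235)), (188, np.int64(119), np.int64(114), np.int64(110)), (191, np.int64(232), np.int64(229), np.int64(221)), (194, np.int64(209), np.int64(212), np.int64(214)), (197, np.int64(210), np.int64(212), np.int64(214)), (200, np.int64(174), np.int64(178), np.int64(182)), (203, np.int64(182), np.int64(186), np.int64(191)), (206, np.int64(182), np.int64(184), np.int64(187)), (209, np.int64(198), np.int64(199), np.int64(200)), (212, np.int64(195), np.int64(198), np.int64(199)), (215, np.int64(196), np.int64(198), np.int64(200)), (218, np.int64(186), np.int64(191), np.int64(192)), (221, np.int64(193), np.int64(196), np.int64(198)),
[... 3196 characters left out ...]
nt64(213)), (227, np.int64(208), np.int64(209), np.int64(213)), (230, np.int64(193), np.int64(196), np.int64(200)), (233, np.int64(16), np.int64(15), np.int64(13)), (236, np.int64(23), np.int64(20), np.int64(20)), (239, np.int64(28), np.int64(24), np.int64(25)), (242, np.int64(20), np.int64(17), np.int64(16)), (245, np.int64(138), np.int64(135), np.int64(129)), (248, np.int64(100), np.int64(98), np.int64(89)), (251, np.int64(73), np.int64(73), np.int64(68)), (254, np.int64(2), np.int64(4), np.int64(5)), (257, np.int64(6), np.int64(4), np.int64(2)), (260, np.int64(13), np.int64(12), np.int64(12)), (263, np.int64(45), np.int64(20), np.int64(6)), (266, np.int64(49), np.int64(25), np.int64(11))]
```

The stop has been met and is unmoved (far edge still at the y≈80 row). However, the wing is pivoting between the pads, by about 3.5°, at only 4 N, so this grip can't press firmly. I'll back off, straighten the carrier and lock it mid-slot with a turn. Then I'll regrip across the 44 mm width, turn back, press, and lock.

```bash
python3 -m creep '[[[0,0,0],[-3,0,-0.5],1],[[0,0,0],[-5,0,-0.3],1],[[0,0,0],[-5,0,0],1],[[0,0,0],[-3,0,0],1],[[0,0.9,0],[-6,0,0],1],[[0,0.9,0],[-6,0,0],1],[[0,0.9,0],[-6,0,0],1],[[0,0.8,0],[-5.5,0,0],1],[[0,0,0],[0,0,0],1]]' 60; python3 where.py; python3 - <<'E'
from chk import *
snap('wrist','w6');d=load('w6');im=cv2.cvtColor(cv2.imread('pics/w6.png'),cv2.COLOR_BGR2GRAY).astype(int)
for pt in(0,-3,-6):
    m=mask(d,cyl(10.5,70.5,20,pt));k=mask(d,cyl(0,6,23,pt));print(pt,'tube top row',np.where(m.any(1))[0][0],'collar',np.where(k.any(1))[0][0])
print('rim',proj(d,np.array([[0,61,88.5],[0,69,88.5],[0,60,14]])@r.T+p[:3])[:,1])
for x in(316,322):print(x,[(y,int(im[y,x])) for y in range(180,262,2)])
E
```

```text
clock: 20.6
tcp_pos: [542.5, -311.5, 337.5]
ee_rot: [0.957, 0.188, 0.071, 0.207]
ft_force: [2.1, 6.1, 6.8]
gripper_width: 13.5
grip_force: 65.4
clock 20.6 turn left [ 0.07 -3.69  0.  ]
carrier origin in rail [-0.5 26.1  1.7] grip 13.509678248066141 65.44835577718914
F rail [-1.6  4.2  8.2] q [-0.56  0.48  1.46 -0.27  0.83  0.77]
0 tube top row 218 collar 212
-3 tube top row 225 collar 220
-6 tube top row 233 collar 228
rim [208.93819172 196.48474748 200.70232245]
316 [(180, 181), (182, 186), (184, 186), (186, 185), (188, 184), (190, 183), (192, 189), (194, 43), (196, 17), (198, 18), (200, 20), (202, 22), (204, 19), (206, 2), (208, 123), (210, 119), (212, 124), (214, 119), (216, 120), (218, 119), (220, 118), (222, 119), (224, 116), (226, 119), (228, 118), (230, 119), (232, 115), (234, 118), (236, 119), (238, 117), (240, 116), (242, 119), (244, 121), (246, 87), (248, 91), (250, 3), (252, 3), (254, 2), (256, 4), (258, 12), (260, 9)]
322 [(180, 179), (182, 184), (184, 187), (186, 182), (188, 184), (190, 183), (192, 186), (194, 46), (196, 15), (198, 22), (200, 21), (202, 20), (204, 19), (206, 4), (208, 125), (210, 121), (212, 123), (214, 121), (216, 120), (218, 120), (220, 121), (222, 120), (224, 120), (226, 121), (228, 120), (230, 118), (232, 117), (234, 120), (236, 120), (238, 118), (240, 119), (242, 119), (244, 120), (246, 89), (248, 93), (250, 1), (252, 3), (254, 2), (256, 0), (258, 17), (260, 12)]
```

The pictures show otherwise: the collar edge sits at row 246 (predicted 212), so the carrier's base lagged by friction and it pivoted about 13° in the pads. The stop was never reached. Straighten it: light grip, hand back over the base.

```bash
python3 -m creep '[[[0,0,0],[0,0,0],1],[[0,-0.6,0],[-1.5,0,0],1],[[0,-0.6,0],[-2,0,0],1],[[0,-0.6,0],[-2,0,0],1],[[0,-0.6,0],[-2,0,0],1],[[0,-0.6,0],[-2,0,0],1],[[0,-0.7,0],[-1.5,0,0],1],[[0,0,0],[0,0,0],1]]' 8; python3 where.py; cat > tube.py <<'E'
from chk import *
import sys
f='w'+sys.argv[1];snap('wrist',f);d=load(f);im=cv2.cvtColor(cv2.imread(f'pics/{f}.png'),cv2.COLOR_BGR2GRAY).astype(int)
for pt in(3,0,-3,-6):
    m=mask(d,cyl(10.5,70.5,20,pt));k=mask(d,cyl(0,6,23,pt));print(pt,'tube top row',np.where(m.any(1))[0][0],'collar',np.where(k.any(1))[0][0])
print('rim',proj(d,np.array([[0,61,88.5],[0,69,88.5],[0,60,14]])@r.T+p[:3])[:,1])
for x in(318,):print(x,[(y,int(im[y,x])) for y in range(150,262,2)])
E
python3 tube.py 7
```

```text
clock: 21.45
tcp_pos: [532.6, -315.6, 337.5]
ee_rot: [0.959, 0.182, 0.04, 0.213]
ft_force: [-1.8, 6.6, 9.8]
gripper_width: 13.6
grip_force: 12.6
clock 21.45 turn left [0.08 0.09 0.04]
carrier origin in rail [-0.3 -5.9  1. ] grip 13.604861103745161 12.585872978379484
F rail [-2.1  0.7 11.7] q [-0.57  0.47  1.47 -0.33  0.87  0.8 ]
3 tube top row 210 collar 204
0 tube top row 218 collar 212
-3 tube top row 225 collar 220
-6 tube top row 233 collar 228
rim [167.54612879 154.14209549 163.64793843]
318 [(150, 177), (152, 13), (154, 16), (156, 21), (158, 17), (160, 18), (162, 22), (164, 9), (166, 121), (168, 115), (170, 117), (172, 114), (174, 114), (176, 114), (178, 115), (180, 114), (182, 114), (184, 112), (186, 114), (188, 112), (190, 110), (192, 111), (194, 111), (196, 111), (198, 110), (200, 111), (202, 111), (204, 107), (206, 110), (208, 109), (210, 109), (212, 54), (214, 73), (216, 73), (218, 5), (220, 4), (222, 0), (224, 2), (226, 1), (228, 4), (230, 1), (232, 6), (234, 2), (236, 0), (238, 1), (240, 6), (242, 7), (244, 1), (246, 8), (248, 8), (250, 6), (252, 11), (254, 10), (256, 7), (258, 5), (260, 20)]
```

Upright and seated again: collar at row 212 and tube at 217, both as predicted for 0°. Now I'll grip firmly and lock with a quarter turn here.

```bash
python3 -m creep '[[[0,0,0],[0,0,-0.4],1],[[0,0,0],[0,0,0],1],[[0,0,-5],[0,0,0],1],[[0,0,-8],[0,0,0],1],[[0,0,-8],[0,0,0],1],[[0,0,-8],[0,0,0],1],[[0,0,-8],[0,0,0],1],[[0,0,-8],[0,0,0],1]]' 60; python3 where.py; python3 -m creep '[[[0,0,-8],[0,0,0],1],[[0,0,-8],[0,0,0],1],[[0,0,-8],[0,0,0],1],[[0,0,-8],[0,0,0],1],[[0,0,-8],[0,0,0],1],[[0,0,-5],[0,0,0],1],[[0,0,0],[0,0,0],1]]'; python3 where.py
```

```text
clock: 22.3
tcp_pos: [531.7, -315.8, 337.5]
ee_rot: [0.816, 0.537, -0.047, 0.211]
ft_force: [-11.7, 7.9, 13.3]
gripper_width: 14.0
grip_force: 66.8
clock 22.3 turn left [-0.16  0.27 45.36]
carrier origin in rail [-1.1 -8.   1.1] grip 13.960929037219072 66.78114812642889
F rail [-4.9 -8.  17. ] q [-0.57  0.47  1.47 -0.34  0.88  0.01]
clock: 23.0
tcp_pos: [531.8, -316.2, 337.9]
ee_rot: [0.549, 0.807, -0.124, 0.178]
ft_force: [-7.2, 4.1, 12.2]
gripper_width: 13.8
grip_force: 66.0
clock 23.0 turn left [-0.11  0.25 90.22]
carrier origin in rail [ 0.2 -7.6  1.3] grip 13.77126793604979 66.03307959458107
F rail [-0.7 -5.2 13.7] q [-0.57  0.47  1.47 -0.34  0.88 -0.77]
```

```bash
python3 -m creep '[[[0,0,0],[0,0,0],0.6],[[0,0,0],[0,0,0],0],[[0,0,0],[0,0,0],-0.5],[[0,0,0],[0,0,0],-1],[[0,0,0],[0,0,0],-1]]' 60;python3 where.py;python3 tube.py 8
```

```text
clock: 23.5
tcp_pos: [532.4, -315.7, 336.4]
ee_rot: [0.55, 0.807, -0.123, 0.178]
ft_force: [-1.0, 0.4, 0.1]
gripper_width: 47.7
grip_force: 0.0
clock 23.5 turn left [-0.16  0.14 90.05]
carrier origin in rail [-1.2 -6.7 -0. ] grip 47.673887555252044 0.0
F rail [-0.6 -0.8  0.4] q [-0.57  0.47  1.47 -0.33  0.87 -0.77]
3 tube top row 210 collar 204
0 tube top row 218 collar 212
-3 tube top row 225 collar 220
-6 tube top row 233 collar 228
rim [272.55556241 272.59602081 242.70335787]
318 [(150, 214), (152, 213), (154, 212), (156, 214), (158, 216), (160, 216), (162, 216), (164, 216), (166, 214), (168, 216), (170, 216), (172, 216), (174, 216), (176, 216), (178, 215), (180, 215), (182, 214), (184, 218), (186, 195), (188, 195), (190, 195), (192, 193), (194, 194), (196, 192), (198, 194), (200, 192), (202, 194), (204, 180), (206, 182), (208, 199), (210, 174), (212, 196), (214, 76), (216, 6), (218, 9), (220, 18), (222, 22), (224, 23), (226, 22), (228, 24), (230, 23), (232, 2), (234, 11), (236, 13), (238, 13), (240, 14), (242, 15), (244, 9), (246, 2), (248, 3), (250, 5), (252, 4), (254, 18), (256, 28), (258, 26), (260, 26)]
```

```bash
python3 -m creep '[[[0,0,0],[0,0,0],-1],[[0,0,0],[0,0,0],-1],[[0,0,0],[0,0,0],-1],[[0,0,5],[0,0,0],-1],[[0,0,8.5],[0,0,0],-1],[[0,0,8.5],[0,0,0],-1],[[0,0,8.5],[0,0,0],-1],[[0,0,8.5],[0,0,0],-1],[[0,0,8.5],[0,0,0],-1],[[0,0,8.5],[0,0,0],-1]]'; python3 -m creep '[[[0,0,8.5],[0,0,0],-1],[[0,0,8.5],[0,0,0],-1],[[0,0,8.5],[0,0,0],-1],[[0,0,8.5],[0,0,0],-1],[[0,0,0],[0,0,0],-1]]'; python3 where.py; python3 - <<'E'
from chk import *
snap('wrist','w9');d=load('w9');im=cv2.imread('pics/w9.png').astype(int);b,g,rr=im[...,0],im[...,1],im[...,2]
m=((rr>50)&(rr>1.7*g)&(g>1.2*b)).astype(np.uint8);m[:230]=0;m[365:]=0
n,l,st,c=cv2.connectedComponentsWithStats(m);i=1+st[1:,4].argmax();print(st[i],c[i],cv2.minAreaRect(np.argwhere(l==i)[:,::-1].astype(np.float32)))
P=np.array([[sx*7,sy*22,z-142] for sx in(-1,1) for sy in(-1,1) for z in(123,157)])*[1,1,-1]
u=proj(d,t+(P+[0,0,180])@M.T);print(u.min(0),u.max(0))
E
```

```text
clock: 24.55
tcp_pos: [532.7, -315.5, 336.6]
ee_rot: [0.866, 0.451, -0.025, 0.215]
ft_force: [0.1, -0.0, -0.0]
gripper_width: 94.2
grip_force: 0.0
clock: 25.05
tcp_pos: [532.7, -315.5, 336.7]
ee_rot: [0.959, 0.18, 0.039, 0.213]
ft_force: [0.9, 0.2, -0.4]
gripper_width: 94.0
grip_force: 0.0
clock 25.05 turn left [ 0.    0.18 -0.09]
carrier origin in rail [-1.1 -6.2  0.2] grip 94.0259096340493 0.0
F rail [ 0.   0.9 -0.4] q [-0.56  0.47  1.47 -0.33  0.87  0.81]
[ 256  307   89   31 2258] [300.34809566 322.78697963] ((300.03607177734375, 322.29669189453125), (88.49909210205078, 27.63035774230957), 2.935673236846924)
[273.7063032  279.47093792] [367.91309941 333.48634606]
```

```bash
python3 -m creep '[[[0,0,0],[0,0.8,0],-0.5],[[0,0,0],[0,0,0],-0.3],[[0,0,0],[0,0,0],-0.1],[[0,0,0],[0,0,0],0],[[0,0,0],[0,0,0],0.1],[[0,0,0],[0,0,0],0.3],[[0,0,0],[0,0,0],1],[[0,0,0],[0,0,0],1]]' 15;python3 where.py; python3 -m creep '[[[0,0,0],[0,0,0],1],[[0,0,0],[0,0,0],1]]' 60;python3 where.py; python3 tube.py 10
```

```text
clock: 25.9
tcp_pos: [533.0, -316.0, 336.9]
ee_rot: [0.959, 0.182, 0.039, 0.213]
ft_force: [-0.8, 2.8, 1.1]
gripper_width: 44.2
grip_force: 15.0
clock 25.9 turn left [-0.03  0.18  0.06]
carrier origin in rail [-0.6 -6.2  0.2] grip 44.22925923876143 14.972442537546158
F rail [-2.2  0.3  2.2] q [-0.57  0.47  1.47 -0.33  0.88  0.8 ]
clock: 26.1
tcp_pos: [533.0, -316.1, 336.9]
ee_rot: [0.959, 0.182, 0.039, 0.213]
ft_force: [-1.0, 1.1, -0.7]
gripper_width: 43.9
grip_force: 59.9
clock 26.1 turn left [-0.02  0.18  0.06]
carrier origin in rail [-0.5 -6.2  0.2] grip 43.93060900392667 59.93358314037323
F rail [-1.6 -0.6 -0. ] q [-0.57  0.47  1.47 -0.33  0.88  0.8 ]
3 tube top row 210 collar 204
0 tube top row 218 collar 212
-3 tube top row 225 collar 220
-6 tube top row 233 collar 228
rim [167.35710909 153.89182371 163.34075478]
318 [(150, 180), (152, 13), (154, 20), (156, 21), (158, 19), (160, 19), (162, 20), (164, 8), (166, 126), (168, 121), (170, 121), (172, 120), (174, 121), (176, 118), (178, 120), (180, 119), (182, 117), (184, 119), (186, 118), (188, 117), (190, 116), (192, 117), (194, 115), (196, 114), (198, 117), (200, 116), (202, 115), (204, 114), (206, 116), (208, 115), (210, 113), (212, 112), (214, 113), (216, 53), (218, 74), (220, 76), (222, 17), (224, 2), (226, 1), (228, 1), (230, 1), (232, 0), (234, 1), (236, 0), (238, 1), (240, 7), (242, 8), (244, 5), (246, 6), (248, 3), (250, 7), (252, 8), (254, 11), (256, 5), (258, 5), (260, 8)]
```

```bash
python3 -m creep '[[[0,0,-5],[0,0,0],1],[[0,0,-8.5],[0,0,0],1],[[0,0,-8.5],[0,0,0],1],[[0,0,-8.5],[0,0,0],1],[[0,0,-8.5],[0,0,0],1],[[0,0,-8.5],[0,0,0],1],[[0,0,-8.5],[0,0,0],1],[[0,0,-8.5],[0,0,0],1],[[0,0,-8.5],[0,0,0],1],[[0,0,-8.5],[0,0,0],1]]' 60; python3 -m creep '[[[0,0,-8.5],[0,0,0],1],[[0,0,0],[0,0,0],1]]'; python3 where.py
```

```text
clock: 27.15
tcp_pos: [532.8, -316.3, 337.0]
ee_rot: [0.606, 0.766, -0.111, 0.186]
ft_force: [-2.8, 0.8, 0.6]
gripper_width: 43.9
grip_force: 60.0
clock: 27.35
tcp_pos: [532.8, -316.3, 337.1]
ee_rot: [0.549, 0.807, -0.124, 0.178]
ft_force: [-1.8, 1.8, 0.8]
gripper_width: 43.7
grip_force: 60.0
clock 27.35 turn left [-0.17  0.16 90.19]
carrier origin in rail [-0.3 -6.6  0.3] grip 43.67087823553971 59.954912066459656
F rail [-1.7 -1.   1.7] q [-0.57  0.47  1.47 -0.33  0.88 -0.77]
```

```bash
python3 -m creep '[[[0,0,0],[0,4,0],1],[[0,0,0],[0,8,0],1],[[0,0,0],[0,8,-0.1],1],[[0,0,0],[0,8,-0.1],1],[[0,0,0],[0,5,0],1],[[0,0,0],[0,2,0],1],[[0,0,0],[0,0,0],1]]' 60;python3 where.py; python3 - <<'E'
from chk import *
snap('wrist','w11');snap('scene','s11')
S=load('s11');im=cv2.cvtColor(cv2.imread('pics/s11.png'),cv2.COLOR_BGR2GRAY).astype(int)
for z in(75,90,105):print(z,proj(S,cyl(z,z,0)[:1]).round(1))
E
```

```text
clock: 28.05
tcp_pos: [565.9, -303.0, 337.0]
ee_rot: [0.55, 0.807, -0.123, 0.178]
ft_force: [0.3, 1.4, -1.6]
gripper_width: 44.0
grip_force: 59.9
clock 28.05 turn left [-0.1   0.11 90.06]
carrier origin in rail [-0.5 29.5  0.3] grip 43.97012978677819 59.94246482849121
F rail [-1.7  0.7 -0.9] q [-0.52  0.52  1.39 -0.34  0.91 -0.73]
75 [[357.7 169.6]]
90 [[357.7 166.8]]
105 [[357.6 164. ]]
```

```bash
python3 -m creep '[[[0,0,0],[0,2,0],1],[[0,0,0],[0,2,0],1],[[0,0,0],[0,1,0],1],[[0,0,0],[0,0,0],1]]' 60|grep clock;python3 where.py|grep rail;python3 -m creep '[[[0,0,0],[0,1,0],1],[[0,0,0],[0,0.5,0],1],[[0,0,0],[0,0,0],1]]' 60|grep clock;python3 where.py|grep rail
```

```text
clock: 28.55
carrier origin in rail [-0.4 33.8  0.3] grip 44.07893339760266 59.95676636695862
F rail [-1.5 -1.   0.9] q [-0.51  0.53  1.38 -0.35  0.92 -0.72]
clock: 28.85
carrier origin in rail [-0.4 35.4  0.3] grip 43.65753207435681 59.957356452941895
F rail [-1.5 -1.1  0.5] q [-0.51  0.53  1.38 -0.35  0.92 -0.72]
```

```bash
python3 -m creep '[[[0,0,0],[0,0.8,0],1],[[0,0,0],[0,0,0],1]]' 60|grep clock;python3 where.py|grep rail;python3 -m creep '[[[0,0,0],[0,0.8,0],1],[[0,0,0],[0,0,0],1]]' 60|grep clock;python3 where.py|grep rail
```

```text
clock: 29.05
carrier origin in rail [-0.4 36.2  0.3] grip 43.96958241269029 59.95712757110596
F rail [-1.6 -1.9  0.5] q [-0.51  0.53  1.38 -0.35  0.92 -0.72]
clock: 29.25
carrier origin in rail [-0.4 37.   0.3] grip 43.384857090889234 59.95720088481903
F rail [-1.4 -1.3  1.1] q [-0.51  0.53  1.38 -0.35  0.92 -0.72]
```

```bash
python3 -m creep '[[[0,0,0],[0,0.8,0],1],[[0,0,0],[0,0,0],1]]' 60|grep clock;python3 where.py|grep rail;python3 -m creep '[[[0,0,0],[0,0.6,0],1],[[0,0,0],[0,0,0],1]]' 60|grep clock;python3 where.py|grep rail
```

```text
clock: 29.45
carrier origin in rail [-0.4 37.8  0.3] grip 43.59717375601167 59.95723843574524
F rail [-1.7 -1.   0.4] q [-0.51  0.53  1.37 -0.35  0.92 -0.72]
clock: 29.65
carrier origin in rail [-0.4 38.4  0.3] grip 43.64662746051877 59.957817792892456
F rail [-1.8 -1.8  1. ] q [-0.51  0.53  1.37 -0.35  0.92 -0.72]
```

```bash
python3 -m creep '[[[0,0,0],[0,0.6,0],1],[[0,0,0],[0,0,0],1]]' 60|grep clock;python3 where.py|grep rail;python3 -m creep '[[[0,0,0],[0,0.6,0],1],[[0,0,0],[0,0,0],1]]' 60|grep clock;python3 where.py|grep rail
```

```text
clock: 29.85
carrier origin in rail [-0.3 39.   0.3] grip 44.0841171431297 59.958146810531616
F rail [-0.9 -0.7  0.5] q [-0.51  0.53  1.37 -0.35  0.92 -0.71]
clock: 30.05
carrier origin in rail [-0.4 39.6  0.3] grip 43.75905768919597 59.95842754840851
F rail [-0.8 -1.4  1.8] q [-0.51  0.53  1.37 -0.35  0.93 -0.71]
```

```bash
python3 -m creep '[[[0,0,0],[0,0.6,0],1],[[0,0,0],[0,0,0],1]]' 60|grep clock;python3 where.py|grep rail;python3 -m creep '[[[0,0,0],[0,0.6,0],1],[[0,0,0],[0,0,0],1]]' 60|grep clock;python3 where.py|grep rail
```

```text
clock: 30.25
carrier origin in rail [-0.4 40.2  0.3] grip 43.79564537651431 59.95876729488373
F rail [-2.4 -1.6  1.1] q [-0.51  0.53  1.37 -0.35  0.93 -0.71]
clock: 30.45
carrier origin in rail [-0.4 40.8  0.3] grip 43.75806116082796 59.958962202072144
F rail [-2.6 -2.2  1.2] q [-0.5   0.54  1.37 -0.35  0.93 -0.71]
```

```bash
python3 -m creep '[[[0,0,0],[0,0.6,0],1],[[0,0,0],[0,0,0],1]]' 60|grep clock;python3 where.py|grep rail;python3 -m creep '[[[0,0,0],[0,0.6,0],1],[[0,0,0],[0,0,0],1]]' 60|grep clock;python3 where.py|grep rail
```

```text
clock: 30.65
carrier origin in rail [-0.4 41.4  0.3] grip 43.42988959795786 59.95933413505554
F rail [-2.1 -1.6  0.6] q [-0.5   0.54  1.37 -0.35  0.93 -0.71]
clock: 30.85
carrier origin in rail [-0.4 41.6  0.3] grip 43.55032615805259 59.96318578720093
F rail [-2.3 -3.9  2.2] q [-0.5   0.54  1.36 -0.35  0.93 -0.71]
```

Contact at y≈41.5. Press up gradually.

```bash
python3 -m creep '[[[0,0,0],[0,0.5,0],1],[[0,0,0],[0,0,0],1]]' 60|grep clock;python3 where.py|grep rail;python3 -m creep '[[[0,0,0],[0,0.4,0],1],[[0,0,0],[0,0,0],1]]' 60|grep clock;python3 where.py|grep rail
```

```text
clock: 31.05
carrier origin in rail [-0.3 41.8  0.4] grip 43.35928902543794 59.9676775932312
F rail [-3.  -5.5  3.1] q [-0.5   0.54  1.36 -0.35  0.93 -0.71]
clock: 31.25
carrier origin in rail [-0.3 41.9  0.4] grip 43.7327270623742 59.969884157180786
F rail [-0.9 -6.5  4.5] q [-0.5   0.54  1.36 -0.35  0.93 -0.71]
```

```bash
python3 -m creep '[[[0,0,0],[0,0.7,0],1],[[0,0,0],[0,0,0],1]]' 60|grep clock;python3 where.py|grep rail;python3 -m creep '[[[0,0,0],[0,0.7,0],1],[[0,0,0],[0,0,0],1]]' 60|grep clock;python3 where.py|grep rail;python3 -m creep '[[[0,0,0],[0,0.5,0],1],[[0,0,0],[0,0,0],1]]' 60|grep clock;python3 where.py|grep rail
```

```text
clock: 31.45
carrier origin in rail [-0.2 42.2  0.4] grip 43.30411312711093 59.97478723526001
F rail [-1.1 -9.4  6. ] q [-0.5   0.54  1.36 -0.35  0.93 -0.71]
clock: 31.65
carrier origin in rail [-0.1 42.4  0.4] grip 43.61002223984015 59.97823476791382
F rail [ -1.4 -10.4   6.3] q [-0.5   0.54  1.36 -0.35  0.93 -0.71]
clock: 31.85
carrier origin in rail [-0.1 42.5  0.4] grip 43.621981469923824 59.98224377632141
F rail [ -1.9 -11.8   8.4] q [-0.5   0.54  1.36 -0.35  0.93 -0.71]
```

```bash
python3 -m creep '[[[0,0,0],[0,0.6,0],1],[[0,0,0],[0,0,0],1]]' 60|grep clock;python3 where.py|grep rail;python3 -m creep '[[[0,0,0],[0,0.6,0],1],[[0,0,0],[0,0,0],1],[[0,0,0],[0,0,0],1]]' 60|grep clock;python3 where.py|grep rail
```

```text
clock: 32.05
carrier origin in rail [-0.1 42.7  0.4] grip 43.80740837101113 59.98551607131958
F rail [ -2.3 -13.4   9.1] q [-0.5   0.54  1.36 -0.35  0.94 -0.71]
clock: 32.35
carrier origin in rail [-0.  42.9  0.5] grip 43.82627911537381 59.98980224132538
F rail [ -1.2 -16.   10.1] q [-0.5   0.54  1.36 -0.35  0.94 -0.71]
```

```bash
python3 -m creep '[[[0,0,0],[0,-1.5,0],1],[[0,0,5],[0,0,0],1],[[0,0,8.5],[0,0,0],1],[[0,0,8.5],[0,0,0],1],[[0,0,8.5],[0,0,0],1],[[0,0,8.5],[0,0,0],1]]' 60|grep clock;python3 where.py; python3 -m creep '[[[0,0,8.5],[0,0,0],1],[[0,0,8.5],[0,0,0],1],[[0,0,8.5],[0,0,0],1],[[0,0,8.5],[0,0,0],1],[[0,0,8.5],[0,0,0],1],[[0,0,8.5],[0,0,0],1],[[0,0,0],[0,0,0],1]]' 60|grep clock;python3 where.py
```

```text
clock: 32.95
clock 32.95 turn left [-0.34  0.27 50.74]
carrier origin in rail [-2.  42.8  0.4] grip 43.63925511537788 59.94885206222534
F rail [-9.5 -9.9 11.8] q [-0.5   0.54  1.36 -0.35  0.93 -0.02]
clock: 33.65
clock 33.65 turn left [-0.03  0.2  -0.26]
carrier origin in rail [-0.7 44.3  0.3] grip 43.87612106888564 59.94562268257141
F rail [-2.1 -2.7  1.8] q [-0.5   0.54  1.36 -0.35  0.93  0.87]
```

```bash
python3 - <<'E'
from chk import *
snap('wrist','w12')
def col(f):
    return cv2.cvtColor(cv2.imread(f'pics/{f}.png'),cv2.COLOR_BGR2GRAY).astype(int)
d=load('w12');im=col('w12')
w=lambda P:proj(d,np.array(P)@r.T+p[:3])[:,1].round(1)
print('rim 69',w([[0,69,88.5]]),'stop z14 y60,62,64,66',w([[0,y,14] for y in(60,62,64,66)]),'back 78..84',w([[0,y,14] for y in(78,80,82,84)]))
for pt in(0,-3):
    k=mask(d,cyl(0,6,23,pt));m=mask(d,cyl(10.5,70.5,20,pt));print(pt,np.where(k.any(1))[0][0],np.where(m.any(1))[0][0])
for x in(312,318,326):print(x,[(y,int(im[y,x])) for y in range(186,250,2)])
E
```

```text
rim 69 [234.4] stop z14 y60,62,64,66 [223.1 220.8 218.6 216.3] back 78..84 [202.4 200.1 197.7 195.4]
0 212 218
-3 220 225
312 [(186, 128), (188, 244), (190, 244), (192, 170), (194, 222), (196, 223), (198, 198), (200, 192), (202, 198), (204, 194), (206, 195), (208, 210), (210, 208), (212, 209), (214, 210), (216, 210), (218, 194), (220, 193), (222, 209), (224, 214), (226, 182), (228, 184), (230, 192), (232, 17), (234, 12), (236, 18), (238, 16), (240, 12), (242, 10), (244, 8), (246, 9), (248, 8)]
318 [(186, 235), (188, 234), (190, 238), (192, 221), (194, 222), (196, 221), (198, 199), (200, 193), (202, 197), (204, 206), (206, 209), (208, 211), (210, 209), (212, 209), (214, 209), (216, 209), (218, 208), (220, 209), (222, 210), (224, 191), (226, 183), (228, 182), (230, 194), (232, 15), (234, 11), (236, 14), (238, 16), (240, 14), (242, 12), (244, 10), (246, 11), (248, 10)]
326 [(186, 234), (188, 234), (190, 238), (192, 220), (194, 221), (196, 221), (198, 188), (200, 191), (202, 196), (204, 195), (206, 198), (208, 210), (210, 210), (212, 208), (214, 209), (216, 210), (218, 194), (220, 193), (222, 210), (224, 210), (226, 189), (228, 185), (230, 196), (232, 11), (234, 14), (236, 16), (238, 12), (240, 16), (242, 21), (244, 0), (246, 10), (248, 5)]
```

```bash
python3 - <<'E'
from h import *
from fit2 import p,Q
r=Q.as_matrix()
for f in('w5','w12'):
    d=load(f);im=cv2.cvtColor(cv2.imread(f'pics/{f}.png'),cv2.COLOR_BGR2GRAY).astype(int)
    print(f,proj(d,np.array([[0,80,14],[0,69,88.5]])@r.T+p[:3])[:,1].round(1))
    for y in range(189,234):print(y,im[y,306:337:5],end=';' if y%2 else '\n')
E
```

```text
w5 [200.7 234.8]
189 [124 121 227 227 227 227 227];190 [127 119 230 231 230 230 230]
191 [116 199 225 224 223 224 224];192 [134 183 178 176 177 175 175]
193 [208 210 210 209 209 205 211];194 [204 210 210 209 211 204 208]
195 [204 209 209 208 210 205 207];196 [201 208 209 207 210 206 209]
197 [205 210 210 208 209 204 209];198 [207 203 204 204 202 206 210]
199 [178 178 176 176 177 178 178];200 [179 179 177 178 180 179 178]
201 [185 182 183 184 184 183 184];202 [184 184 184 184 183 184 184]
203 [185 184 185 185 186 184 186];204 [184 186 185 189 184 183 185]
205 [185 184 194 198 184 185 184];206 [184 184 199 199 186 185 184]
207 [184 181 199 199 189 184 185];208 [183 185 199 198 194 184 184]
209 [185 186 200 200 199 184 184];210 [185 195 197 198 200 184 184]
211 [184 197 198 197 198 185 185];212 [184 196 198 196 199 184 183]
213 [183 199 199 196 196 186 185];214 [184 198 197 197 196 183 185]
215 [186 195 197 198 198 186 183];216 [184 190 197 197 199 185 183]
217 [185 187 197 198 199 186 184];218 [184 182 199 196 186 186 185]
219 [185 184 197 196 184 184 186];220 [181 182 196 194 182 182 
[... 1274 characters left out ...]
213 [196 210 211 211 209 196 195];214 [197 208 209 208 209 196 196]
215 [195 204 209 208 209 196 196];216 [195 201 209 208 210 196 196]
217 [196 197 210 210 203 195 195];218 [195 195 209 208 194 195 194]
219 [197 196 208 208 195 195 197];220 [194 194 205 207 193 200 199]
221 [199 210 208 210 206 218 223];222 [211 210 208 211 210 210 220]
223 [211 212 212 210 211 199 221];224 [210 211 197 214 210 212 220]
225 [212 200 182 184 213 213 220];226 [212 185 183 183 189 210 221]
227 [196 182 183 182 183 208 209];228 [182 183 184 184 185 211 204]
229 [184 183 186 183 186 199 211];230 [192 190 192 192 196 197 210]
231 [149 151 150 149  95  98 197];232 [15 15 18 17 11 13 54]
233 [11  9 14 11 10 19 17];
```

Stop is unmoved and the collar is against its face. Centre slightly uphill, then release gently so that it settles softly.

```bash
python3 -m creep '[[[0,0,0],[0,1.5,0],1],[[0,0,0],[0,0,0],1],[[0,0,0],[0,0,0],0.06],[[0,0,0],[0,0,0],0.03],[[0,0,0],[0,0,0],0],[[0,0,0],[0,0,0],-0.03],[[0,0,0],[0,0,0],-0.06],[[0,0,0],[0,0,0],-0.09],[[0,0,0],[0,0,0],-0.12],[[0,0,0],[0,0,0],-0.15]]' 10; python3 where.py; python3 -m creep '[[[0,0,0],[0,0,0],-0.19],[[0,0,0],[0,0,0],-0.23],[[0,0,0],[0,0,0],-0.27],[[0,0,0],[0,0,0],-0.31],[[0,0,0],[0,0,0],-0.35],[[0,0,0],[0,0,0],-0.4],[[0,0,0],[0,0,0],-0.6],[[0,0,0],[0,0,0],-1],[[0,0,0],[0,0,0],-1],[[0,0,0],[0,0,0],-1]]'; cat > wx.py <<'E'
from chk import *
import sys
f='w'+sys.argv[1];snap('wrist',f);d=load(f);im=cv2.imread(f'pics/{f}.png').astype(int);b,g,rr=im[...,0],im[...,1],im[...,2]
m=((rr>50)&(rr>1.7*g)&(g>1.2*b)).astype(np.uint8);m[:230]=0;m[365:]=0
n,l,st,c=cv2.connectedComponentsWithStats(m);i=1+st[1:,4].argmax();print(st[i],c[i],cv2.minAreaRect(np.argwhere(l==i)[:,::-1].astype(np.float32)))
g=im.mean(2).astype(int)
for x in(312,320,326):print([(y,g[y,x]) for y in range(216,262,2)])
E
python3 wx.py 13;python3 where.py
```

```text
clock: 34.7
tcp_pos: [580.6, -298.9, 337.8]
ee_rot: [0.959, 0.182, 0.039, 0.213]
ft_force: [0.1, -0.1, -0.0]
gripper_width: 53.8
grip_force: 0.0
clock 34.7 turn left [0.01 0.16 0.05]
carrier origin in rail [ 1.3 44.5  0.4] grip 53.784916670962275 0.0
F rail [ 0.1  0.  -0.1] q [-0.5   0.54  1.35 -0.35  0.93  0.86]
clock: 35.7
tcp_pos: [580.6, -298.9, 337.7]
ee_rot: [0.959, 0.182, 0.039, 0.213]
ft_force: [0.6, 0.3, -0.7]
gripper_width: 92.9
grip_force: 0.0
[ 256  293   89   50 3742] [302.45456975 318.29396045] ((300.5189514160156, 316.6776123046875), (88.61153411865234, 47.564842224121094), 3.3664603233337402)
[(216, np.int64(196)), (218, np.int64(198)), (220, np.int64(180)), (222, np.int64(197)), (224, np.int64(201)), (226, np.int64(171)), (228, np.int64(175)), (230, np.int64(181)), (232, np.int64(13)), (234, np.int64(11)), (236, np.int64(14)), (238, np.int64(11)), (240, np.int64(12)), (242, np.int64(22)), (244, np.int64(1)), (246, np.int64(8)), (248, np.int64(5)), (250, np.int64(4)), (252, np.int64(5)), (254, np.int64(7)), (256, np.int64(6)), (258, np.int64(8)), (260, np.int64(9))]
[
[... 437 characters left out ...]
7)), (258, np.int64(11)), (260, np.int64(8))]
[(216, np.int64(184)), (218, np.int64(187)), (220, np.int64(183)), (222, np.int64(194)), (224, np.int64(198)), (226, np.int64(203)), (228, np.int64(173)), (230, np.int64(181)), (232, np.int64(14)), (234, np.int64(15)), (236, np.int64(13)), (238, np.int64(12)), (240, np.int64(10)), (242, np.int64(11)), (244, np.int64(0)), (246, np.int64(4)), (248, np.int64(6)), (250, np.int64(6)), (252, np.int64(3)), (254, np.int64(5)), (256, np.int64(1)), (258, np.int64(5)), (260, np.int64(2))]
clock 35.75 turn left [-0.    0.18  0.05]
carrier origin in rail [ 1.1 44.4  0.3] grip 93.3980283212077 0.0
F rail [-0.  -0.3 -0.2] q [-0.5   0.54  1.35 -0.35  0.93  0.86]
```

```bash
python3 -m creep '[[[0,0,0],[0,-3,-5],-1],[[0,0,0],[0,-3,-10],-1],[[0,0,0],[0,0,-15],-1],[[0,0,0],[0,0,-25],-1],[[0,0,0],[0,0,-30],-1],[[0,0,0],[0,0,-25],-1],[[0,0,0],[0,0,-15],-1],[[0,0,0],[0,0,-5],-1],[[0,0,0],[0,0,0],-1],[[0,0,0],[0,0,0],-1]]'; python3 - <<'E'
from chk import *
snap('wrist','w14');d=load('w14');snap('scene','s14');S=load('s14')
def orange(f,lo,hi):
    im=cv2.imread(f'pics/{f}.png').astype(int);b,g,rr=im[...,0],im[...,1],im[...,2]
    m=((rr>60)&(rr>1.6*g)&(g>1.1*b)).astype(np.uint8)
    n,l,st,c=cv2.connectedComponentsWithStats(m);return [(st[i].tolist(),c[i].round(1).tolist()) for i in range(1,n) if st[i,4]>60 and lo[0]<c[i][0]<hi[0] and lo[1]<c[i][1]<hi[1]]
print('wrist',orange('w14',(200,150),(450,380)));print('scene',orange('s14',(300,80),(430,240)))
w=lambda P:np.array(P)@r.T+p[:3]
for n,P in(('upright',[0,40,140]),('lean',[-10,40,140])):print(n,proj(d,w([P])),proj(S,w([P])))
# bare carrier still standing: scene diff
a=cv2.imread('pics/scene0.png').astype(int);b=cv2.imread('pics/s14.png').astype(int)
print('bare diff',np.abs(a-b)[303:372,212:255].mean(),'rim',proj(d,w([[-15,20,88],[15,20,88]])))
g=cv2.cvtColor(cv2.imread('pics/w14.png'),cv2.COLOR_BGR2GRAY).astype(int)
E
```

```text
clock: 36.75
tcp_pos: [558.9, -242.8, 451.8]
ee_rot: [0.959, 0.182, 0.038, 0.213]
ft_force: [-0.1, -0.1, 0.4]
gripper_width: 93.9
grip_force: 0.0
wrist [([291, 238, 51, 21, 776], [317.1, 249.6])]
scene [([300, 78, 16, 18, 113], [306.4, 85.5])]
upright [[326.4848321  244.57705816]] [[352.99367994 156.54327952]]
lean [[315.2532334  244.54236161]] [[352.35347734 160.66910227]]
bare diff 5.162341309965172 rim [[311.22413279 249.05817598]
 [339.70133237 249.14663484]]
```

```bash
python3 -c "
from workcell import env
print(env.finish_job())"
```

```text
the job is handed in; nothing more can be done
None
```

I handed the job in at about 37 s: the carrier is seated in the rail, was pressed against the stop with about 16 N, is locked across the slot and has been let go. The stop and the bare carrier have not moved, and I saw no sign of contact with the rim or lacquer. My first grip slipped, so I locked the carrier mid-slot to regrip it, and it now leans about 3–4° downhill on the foot's play.

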